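Draw the top blank from the stock rack and feed it down the chute

ROBOT

A 6-joint arm with a two-finger parallel gripper is mounted at the origin on a cart in front of the work surface, level with it; the furniture and walls round the work are solid. World frame = base frame: x ahead of the robot, y to its left, z up, the work surface at z = 0. Lengths are in m, angles in rad, forces in N, time in s.
With the tool pointing down it reaches from about 0.3 to 0.775 m from the base axis. Payload 14.6 kg.
Tool frame: the origin (TCP) lies at the very end of the fingers, on their centre line; the grasp point (between the pads) lies 19 mm behind it; z points along the fingers, y is the direction in which the jaws open and shut (so a half turn about z gives the same grasp; the last joint's range is limited). The gripper opens to 94 mm and grips with 3 to 60 N. Pads are 16 mm wide; open, the fingers measure 119 mm over their backs; the gripper's body (75 mm by 177 mm) begins 78 mm behind the grasp point.
Start: joints at [1.104, 0.3, 1.521, -0, 1.321, -0.067], TCP at [0.214, 0.507, 0.205] pointing down, gripper open.
Joint ranges: [-3.03, 3.03], [-0.79, 2.21], [0.23, 2.52], [-1.04, 4.18], [0, 3.07], [-2.55, 2.55]. Speed limits (rad/s): [2.22, 2.22, 2.57, 3.14, 3.14, 3.14].

INTERFACE

Orientations are given as [roll, pitch, yaw] about the fixed x, y, z axes, in that order (R = Rz(yaw) Ry(pitch) Rx(roll)).
In Python, from station import ctrl, vision, ticket gives the robot as it stands.
- The arm moves only by the tool step_arm, never from a script. Its argument "steps" is a list of rows, each an object of numbers: "x", "y", "z": the shift along the tool's x, y, z in m; "ax", "ay", "az": the turn, a rotation vector about the tool's x, y, z in degrees; "claw": the finger opening in m, from 0 to 0.094. A call has 1 to 5 rows; each row shifts and turns the pose as measured when the row begins, along the tool's axes as they then stand; what a row does not reach is not made up. A row lasts 1/12 s, in which the tool goes at most 41.7 mm and 7.16 degrees, less where a joint would pass 70% of its speed; a pose out of reach is approached as far as the arm can. A call with a gripper value outside its range is refused whole. The fingers move at their own pace and stop on an object; "grip_force" is the grip in N (left out, the last holds). Time passes only in rows, so rows that do not move let the fingers close. It gives the time, the measured TCP pose, the force and the opening at its end, in the units of the state.
- ctrl.get_obs(): the state, without advancing time (a new reading comes with each control period).
- vision.camera(name): name is "scene" or "top" or "wrist"; returns (picture, depth): 480x640x3 uint8, red, green, blue; 480x640 float32, m along the optical axis (not along the pixel's ray), 0 where there is no reading.
- vision.camera_params(name): a dict with "fov_y" (degrees; the focal length in pixels is half the picture's height over the tangent of half this angle, whatever the lens; pixels are square), "cx", "cy" (the principal point, pixels), "origin" and "attitude" of the camera in the world; the wrist camera has in their place "mount" (4x4, takes a point from camera to tool coordinates, whose origin is the TCP and whose axes are the flange's). Camera axes: x right, y up, looking along -z (the intrinsics and any distortion apply to the point x, -y, -z); pixel columns grow to the right and rows downward; lengths in m; the calibration is good to about 2 mm. The wrist camera is an equidistant fisheye: a pixel r from the principal point sees the ray r / f radians off the axis. A picture is of the moment at which its call begins: read the wrist's pose just before it. camera_params takes no time and is no camera call.
- ticket.hand_in(): hands the job in, once; it reports no verdict.
The state is a dict: "time_s": time; "qpos": joint angles; "joint_vel": joint speeds; "tau": joint torques, N m; "ee_pos": TCP position; "eef_rot": TCP orientation; "force": force on the tool from outside, world axes, zero at the start; "moment": the same for the moment, N m; "grip_width": finger opening in m.
Only numpy, scipy, OpenCV 4.12 (cv2) and the standard library are available. Lean on these libraries where they do the work, as an engineer would, in place of code of your own. Each camera call takes 0.05 s, during which the arm holds its last target.

TASK

Feed one blank to the chute: reach in under the rack's roof, press on the top metal plate and slide it forward over the two below until its end overhangs the front of the shelf, then pinch that end and take the plate out. Lay it lengthwise on the upper part of the sloping rails, let go so that it slides down by itself, and see that it comes to lie flat on the rails and square against the stop. Leave the other two plates in the rack, and do not disturb the tin and the roll of tape.

Things in the scene. Friction and masses are not known exactly. Their poses are not given: they have to be found in the camera images.
- rack: Steel stock rack fixed to the bench, 155 deep, 96 wide, 235 mm high. Origin on the bench under the middle of the shelf's front edge; +x into the rack, y across, z up. Shelf top at z = 80 mm, x 0 to 135 mm; below its front stand only two legs and a foot plate. Three loose plates lie on it in a stack, 15 mm high, front ends about flush with the shelf's front edge.
- top_plate_c (a point): Centre of the top plate, to be fed: smooth aluminium, 120 x 56 x 5 mm, 0.07 to 0.14 kg, x along its length, z up; its front end is 60 mm to -x of here. Metal on metal friction is low (0.22 to 0.34): fingertips pressed on it over the shelf with some 5 to 15 N take it along, those below stay. It tips if over half overhangs or if pressed on the overhanging part.
- mid_plate_c (a point): Centre of the middle plate, same size; stays in the rack
- low_plate_c (a point): Centre of the bottom plate, same size; stays in the rack
- rails: Sloping rails of the feed chute, fixed. Origin: between the rails, level with their top faces, at the face of the stop; x up the slope (25 degrees, rising away from the robot), y across, z square to the rails. Two rails, top faces z = 0, x 0 to 240 mm, 38 mm wide together, so the 56 mm plate stands out 9 mm each side and fingers pass beside. Stop 16 mm high. Plates let go on them slide down.
- tin_c (a point): Centre of a loose bystander tin, 57 mm across, 72 mm high, standing between rack and chute
- tape_c (a point): Centre of a loose bystander roll of tape, 53 mm across, 19 mm high, lying between rack and chute
- guide_top (a point): Front upper end (mid-way, level with their tops) of the rack's two side guides, which stop a grip on the plates' sides over the shelf: inner faces 62 mm apart, each 8 mm thick, from here 123 mm back (rack +x), tops 9 mm above the stack.
- roof_edge (a point): Middle of the lower front edge of the rack's roof: 35 mm behind the shelf's front edge, 120 mm above the stack, covering all behind it. Cheeks that carry it begin 40 mm behind this edge, 80 mm apart inside. A hand upright does not fit; leaning back to the robot by 35 to 50 degrees, fingers reach the stack some 20 mm behind this edge.
- cheek_end (a point): Upper end of the chute's flared side cheeks, mid-way between them, 90 mm up the slope from the stop, level with the cheeks' tops, 14 mm above the rails. Cheeks are 64 mm apart inside below 70 mm, flaring to 74 mm here; above this point the rails are bare on both sides.
Not all that is in view belongs to the job. Leave any orange look-alike of the part that bears top_plate_c alone.

How it is judged:
By the outcome, as a careful person would: the job done as asked, in the order asked, and still so for the second after the job is handed in, with the robot touching nothing.
It also fails if it takes over 58 s, if anything falls off the work surface, if the arm or the gripper's body presses on something with over 40 N, if the wrist force passes 120 N, or if a joint passes its speed limit or range.

## Working session

There is one attempt and no reset: what is moved stays moved. The work goes in short steps, Python scripts to look and compute and a tool call to move; the robot and the scene stay as the last step left them, time stands still between calls to the robot, and variables do not carry over. Pictures are saved under pics/ and viewed, and the job is handed in when it is done.

Besides the shell and the picture viewer there is one more tool, called after ">>>" by a JSON object that holds its "method" and its "body". step_arm: Moves the arm, as the interface text tells. Its arguments: {"type":"object","properties":{"steps":{"type":"array"},"grip_force":{"type":"number"}},"required":["steps"]}

```bash
ls; mkdir -p pics; python3 - <<'E'
from station import ctrl, vision
import cv2, numpy as np
o=ctrl.get_obs(); print(o)
for n in ["scene","top","wrist"]:
    p,d=vision.camera(n); cv2.imwrite(f"pics/{n}0.png",p[:,:,::-1]); np.save(f"pics/{n}0.npy",d)
    print(n,vision.camera_params(n))
E
```

```text
pics
{'time_s': 0.0, 'qpos': array([ 1.10437406e+00,  3.00490055e-01,  1.52161645e+00, -3.82976602e-05,
        1.32066994e+00, -6.65741664e-02]), 'joint_vel': array([-0.00037229, -0.00104288,  0.00100998, -0.00052529,  0.0005821 ,
        0.00178159]), 'tau': array([ 2.06467776e-03, -5.31797898e+01, -3.52752221e+01,  7.09346286e-02,
        2.42553593e-02, -7.89992328e-05]), 'ee_pos': array([0.21397993, 0.50637404, 0.20486097]), 'eef_rot': array([-3.14040902e+00, -4.17387729e-05,  2.74175403e+00]), 'force': array([ 0.2366006 , -0.08823682, -0.24510365]), 'moment': array([ 0.01823999, -0.01759582,  0.05647128]), 'grip_width': 0.09384643105628349}
scene {'fov_y': 57.88494762425467, 'cx': 317.65332295565076, 'cy': 242.38468550613516, 'origin': array([ 0.05667111, -0.58801551,  0.48130583]), 'attitude': array([ 1.1433383 ,  0.01664916, -0.6888006 ])}
top {'fov_y': 42.41163399271738, 'cx': 313.0043902660829, 'cy': 234.32972732451833, 'origin': array([0.38185057, 0.02363909, 1.29842628]), 'attitude': array([ 0.15293076, -0.01460253, -1.57874384])}
wrist {'fov_y': 65.70646984690485, 'cx': 312.5191198302481, 'cy': 237.1401184281309, 'mount': array([[-2.27842681e-04,  9.64598566e-01,  2.63722494e-01,
         7.59661613e-02],
       [ 9.99999629e-01,  6.37602779e-07,  8.61616170e-04,
        -8.00225348e-04],
       [ 8.30945572e-04,  2.63722592e-01, -9.64598208e-01,
        -1.79913614e-01],
       [ 0.00000000e+00,  0.00000000e+00,  0.00000000e+00,
         1.00000000e+00]])}
```

View pics/scene0.png

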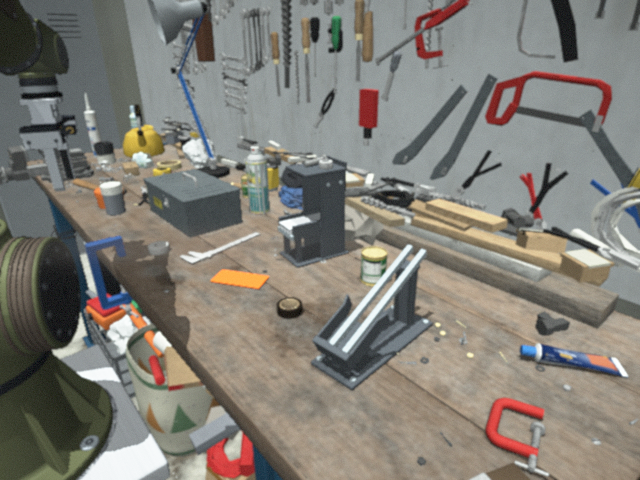

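View pics/top0.png

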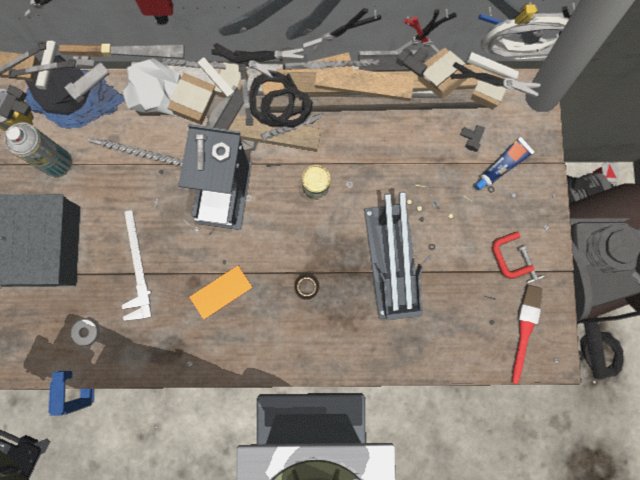

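View pics/wrist0.png

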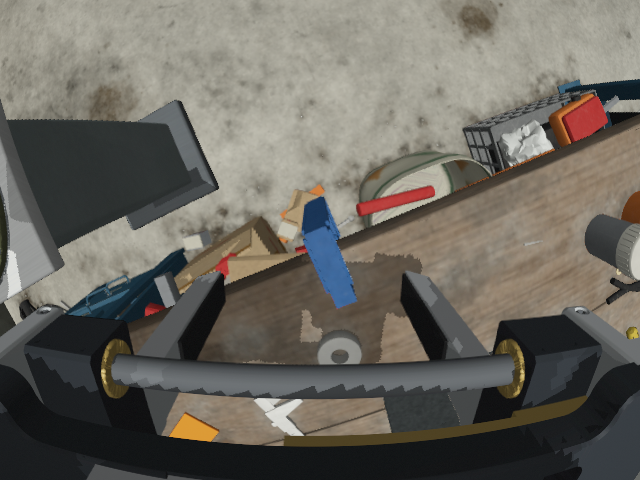

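Candidates for the plate: the white/aluminium stack in the rack (top image 213,206), the orange plate on the bench (220,292; look-alike), and the calliper (135,265). By the description I choose the stack in the rack. Next, a close crop and measurements.

```bash
cat > h.py <<'E'
import numpy as np, cv2
from station import ctrl, vision
from scipy.spatial.transform import Rotation as R
def cam(n):
    p=vision.camera_params(n); f=240/np.tan(np.radians(p['fov_y']/2))
    return p,f,R.from_euler('xyz',p['attitude']).as_matrix()
def ray(n,u,v):
    p,f,A=cam(n); d=np.array([(u-p['cx'])/f,-(v-p['cy'])/f,-1.0]); return np.array(p['origin']),A@d
def onz(n,u,v,z):
    o,d=ray(n,u,v); return o+d*(z-o[2])/d[2]
def cloud(n,D):
    p,f,A=cam(n); v,u=np.mgrid[0:480,0:640]
    c=np.stack([(u-p['cx'])/f*D,-(v-p['cy'])/f*D,-D],-1)
    return c@A.T+p['origin']
def proj(n,P):
    p,f,A=cam(n); c=(np.array(P)-p['origin'])@A; return np.stack([p['cx']+f*c[...,0]/-c[...,2], p['cy']+f*c[...,1]/c[...,2]],-1)
E
python3 - <<'E'
from h import *
im=cv2.imread('pics/top0.png')
cv2.imwrite('pics/crop1.png',cv2.resize(im[115:240,165:265],None,fx=5,fy=4.8*1.0,interpolation=cv2.INTER_CUBIC))
cv2.imwrite('pics/crop2.png',cv2.resize(im[180:330,330:450],None,fx=4,fy=4,interpolation=cv2.INTER_CUBIC))
im=cv2.imread('pics/scene0.png')
cv2.imwrite('pics/crop3.png',cv2.resize(im[150:280,260:370],None,fx=4.5,fy=4.5,interpolation=cv2.INTER_CUBIC))
D=np.load('pics/top0.npy');C=cloud('top',D)
for u,v in [(213,206),(205,206),(222,206),(205,165),(200,195),(315,176),(307,287),(220,292),(390,200),(400,250),(407,300),(300,130),(213,219)]:
    print(u,v,C[v,u].round(4))
E
```

```text
213 206 [0.6248 0.2018 0.0959]
205 206 [0.624  0.2168 0.1007]
222 206 [0.6244 0.1839 0.0975]
205 165 [0.6733 0.1982 0.2249]
200 195 [0.6465 0.2273 0.0992]
315 176 [ 0.6909 -0.0008  0.0721]
307 287 [0.4701 0.0166 0.0018]
220 292 [0.4608 0.1979 0.004 ]
390 200 [ 0.625  -0.142   0.1444]
400 250 [ 0.5453 -0.1788  0.0149]
407 300 [ 0.4392 -0.1841  0.0514]
300 130 [0.7679 0.029  0.1335]
213 219 [0.5995 0.202  0.0919]
```

View pics/crop1.png

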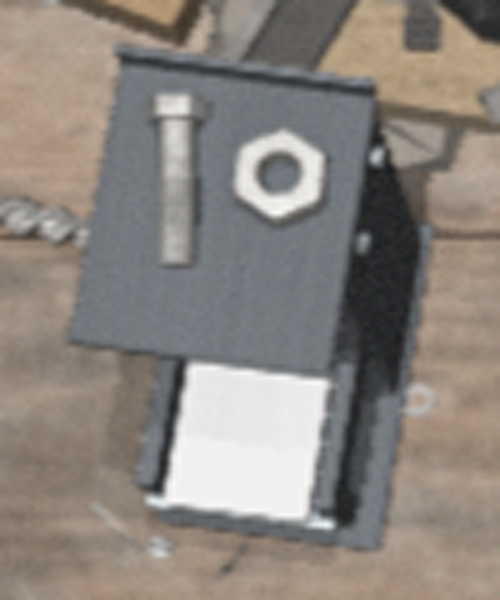

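View pics/crop2.png

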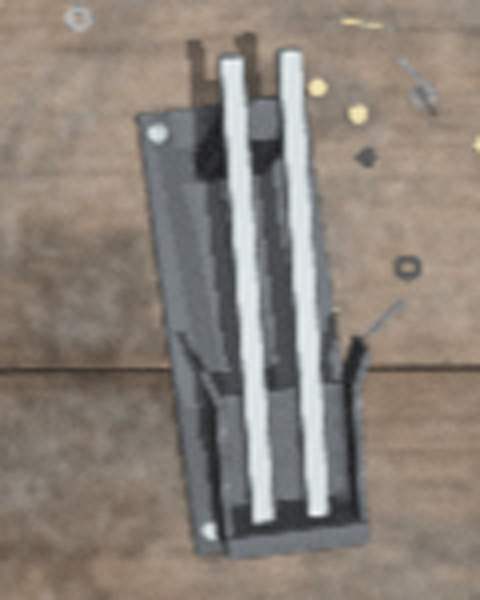

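View pics/crop3.png

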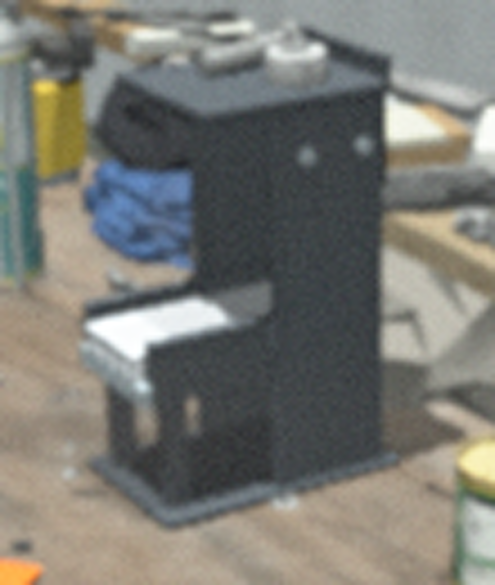

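The crop confirms it: a bright plate between two guides under the roof. Now fitting poses from masks and edges.

```bash
python3 - <<'E'
from h import *
im=cv2.imread('pics/top0.png'); g=im.min(2)
# plate
sub=np.zeros_like(g); sub[185:228,190:245]=(g[185:228,190:245]>190)*255
n,l,s,c=cv2.connectedComponentsWithStats(sub); i=1+np.argmax(s[1:,4]); m=(l==i)
v,u=np.nonzero(m); print('plate px',s[i])
W=np.array([onz('top',a,b,0.095) for a,b in zip(u,v)])[:,:2]
r=cv2.minAreaRect(W.astype(np.float32)*1000); print(r, cv2.boxPoints(r))
# subpixel left/right edges per row
L=[];Rr=[]
for row in range(194,217):
    x=g[row].astype(float); cs=np.nonzero(m[row])[0]
    if len(cs)<20: continue
    a,b=cs[0],cs[-1]
    L.append(onz('top',a-0.5,row,.095)[:2]);Rr.append(onz('top',b+.5,row,.095)[:2])
for E in (L,Rr):
    E=np.array(E); k=np.polyfit(E[:,0],E[:,1],1); print('side slope deg',np.degrees(np.arctan(k[0])),'y at x=.62',np.polyval(k,.62))
B=[]
for col in range(202,222):
    rs=np.nonzero(m[:,col])[0]; B.append(onz('top',col,rs[-1]+.5,.095)[:2])
B=np.array(B);k=np.polyfit(B[:,1],B[:,0],1);print('front slope',np.degrees(np.arctan(k[0])),'x at y=.2',np.polyval(k,.2))
# rack roof corners (crop coords /5, /4.8)
for n_,(a,b) in dict(roofFL=(70,342),roofFR=(328,375),roofBL=(118,48),roofBR=(375,95)).items():
    print(n_,onz('top',165+a/5-.4,115+b/4.8-.4,.225).round(4))
# from cloud
D=np.load('pics/top0.npy');C=cloud('top',D)
mm=(C[:,:,2]>.2)&(C[:,:,1]>.1)&(C[:,:,1]<.3)&(C[:,:,0]>.6)&(C[:,:,0]<.8)&(np.abs(C[:,:,2]-.225)<.008)
P=C[mm]; print('roof z',np.median(P[:,2]),len(P)); print(cv2.minAreaRect((P[:,:2]*1000).astype(np.float32)))
# tin, tape
for nm,(u0,v0,w),zt,lim in (('tin',(315,180,22),.072,.06),('tape',(307,287,16),.019,.012)):
    S=C[v0-w:v0+w,u0-w:u0+w].reshape(-1,3); S=S[S[:,2]>lim]; print(nm,S[:,:2].min(0),S[:,:2].max(0),np.median(S[:,2]),S[:,2].max())
# rails
gm=np.zeros_like(g); gm[185:315,380:420]=(g[185:315,380:420]>185)*255
n,l,s,c=cv2.connectedComponentsWithStats(gm)
for i in range(1,n):
    if s[i,4]>100:
        print('rail',s[i]); vv,uu=np.nonzero(l==i); P=C[vv,uu]; ok=(P[:,2]>.01)
        P=P[ok]; mu=P.mean(0); k=np.polyfit(P[:,0],P[:,1],1);kz=np.polyfit(P[:,0],P[:,2],1); print('yaw',np.degrees(np.arctan(k[0])),'y at .5',np.polyval(k,.5),'slope',np.degrees(np.arctan(kz[0])),'z at .5',np.polyval(kz,.5),'x',P[:,0].min(),P[:,0].max(),P[:,2].min(),P[:,2].max())
E
```

```text
plate px [195 191  36  32 843]
((623.5618896484375, 202.59255981445312), (61.14246368408203, 60.91712951660156), 81.97303009033203) [[589.1328  176.57405]
 [649.4531  168.06764]
 [657.99097 228.61107]
 [597.67065 237.11748]]
side slope deg -9.96106000977753 y at x=.62 0.22937772178186172
side slope deg -7.049531564864075 y at x=.62 0.17223957545667873
front slope 8.213051155152824 x at y=.2 0.5938932194896238
roofFL [0.6355 0.2441 0.225 ]
roofFR [0.6226 0.1527 0.225 ]
roofBL [0.7483 0.2297 0.225 ]
roofBR [0.7297 0.1372 0.225 ]
roof z 0.22313544140627628 2791
((684.2132568359375, 190.34716796875), (94.939697265625, 113.04535675048828), 81.43485260009766)
tin [ 0.38185057 -0.03142838] [0.715166  0.0237294] 0.06915075338352561 1.2984262833197442
tape [ 0.38185057 -0.00819865] [0.49420173 0.04149329] 0.01839805826369323 1.2984262833197442
rail [401 193  11 116 482]
yaw 5.245157661528311 y at .5 -0.17926191991023732 slope 19.855469157305954 z at .5 0.09072761754542122 x 0.38185056730513217 0.6381027820502285 0.04655684100859547 1.2984262833197442
rail [386 195  12 115 466]
yaw 3.713637359667563 y at .5 -0.14950660148854875 slope 8.745861786052982 z at .5 0.10355571167013512 x 0.38185056730513217 0.6339531233928217 0.04691583205554117 1.2984262833197442
```

```bash
python3 - <<'E'
from h import *
im=cv2.imread('pics/top0.png'); g=im.min(2)
D=np.load('pics/top0.npy');C=cloud('top',D); D2=np.load('pics/scene0.npy'); C2=cloud('scene',D2); im2=cv2.imread('pics/scene0.png'); g2=im2.min(2)
def sel(C,D,g,lo,hi,th): return (D>0)&np.all((C>lo)&(C<hi),-1)&(g>th)
for nm,C_,D_,g_ in (('top',C,D,g),('scene',C2,D2,g2)):
    m=sel(C_,D_,g_,[.38,-.25,.03],[.68,-.1,.2],150); P=C_[m]
    if len(P)<50: print(nm,len(P)); continue
    A=np.c_[P[:,:2],np.ones(len(P))]
    for _ in range(5):
        k=np.linalg.lstsq(A,P[:,2],rcond=None)[0]; e=P[:,2]-A@k; ok=abs(e)<max(.003,1.5*np.median(abs(e))); A,P=A[ok],P[ok]
    nn=np.array([-k[0],-k[1],1]);nn/=np.linalg.norm(nn)
    print(nm,len(P),'plane',k,'tilt',np.degrees(np.arccos(nn[2])),'yaw',np.degrees(np.arctan2(k[1],k[0])),'x',P[:,0].min(),P[:,0].max(),'std',e.std())
    vz=m
    n,l,s,c=cv2.connectedComponentsWithStats(m.astype(np.uint8))
    for i in range(1,n):
        if s[i,4]>60:
            Q=C_[l==i]; kk=np.polyfit(Q[:,0],Q[:,1],1); print('  rail yaw',np.degrees(np.arctan(kk[0])),'y at .5',np.polyval(kk,.5),'x',Q[:,0].min(),Q[:,0].max(),'z',Q[:,2].min(),Q[:,2].max(), len(Q))
    for a,lo,hi,zl in (('tin',[.62,-.06,.062],[.76,.06,.09],0),('tape',[.42,-.04,.014],[.52,.06,.03],0)):
        q=(D_>0)&np.all((C_>lo)&(C_<hi),-1); Q=C_[q]; print(' ',a,len(Q),Q.min(0).round(4) if len(Q) else '',Q.max(0).round(4) if len(Q) else '')
    q=sel(C_,D_,g_,[.55,.1,.085],[.72,.3,.11],170);Q=C_[q]; print('  plate',len(Q),np.median(Q[:,2]),Q.min(0),Q.max(0))
    if len(Q)>50: print(cv2.boxPoints(cv2.minAreaRect((Q[:,:2]*1000).astype(np.float32))))
# high objects around work area: clutter heights
P=C[D>0]
for x0 in np.arange(.3,.95,.05):
    print(round(x0,2),[round(float(np.percentile(P[(P[:,0]>=x0)&(P[:,0]<x0+.05)&(P[:,1]>=y)&(P[:,1]<y+.05)][:,2],99)),2) if ((P[:,0]>=x0)&(P[:,0]<x0+.05)&(P[:,1]>=y)&(P[:,1]<y+.05)).sum() else -1 for y in np.arange(-.3,.55,.05)])
E
```

```text
top 892 plane [ 0.46284181  0.04276181 -0.13951157] tilt 24.929616846507574 yaw 5.278554051784955 x 0.419503541765155 0.6381027820502285 std 0.0015246879102603383
  rail yaw 6.302471715645877 y at .5 -0.18020902168760555 x 0.4232075496594375 0.6381027820502285 z 0.042979309298403656 0.15391048000339347 642
  rail yaw 6.359152394918938 y at .5 -0.15199271202707418 x 0.419503541765155 0.6365469777067275 z 0.042205809732217325 0.15086744064383883 630
  tin 608 [ 0.6573 -0.0314  0.0621] [0.7152 0.0237 0.0763]
  tape 258 [ 0.4444 -0.0082  0.0141] [0.4942 0.0415 0.0249]
  plate 832 0.09494333039632386 [0.59043336 0.16847523 0.08610471] [0.65621656 0.23095473 0.10267726]
[[589.9217  175.9019 ]
 [649.7082  167.39867]
 [657.9964  225.67305]
 [598.2099  234.17628]]
scene 1399 plane [ 0.46366292  0.04639788 -0.13959262] tilt 24.98451221243635 yaw 5.714457536639926 x 0.42312680835239985 0.6393739596976987 std 0.0010649580105710887
  rail yaw 5.960649250733176 y at .5 -0.1546797662033837 x 0.4127295031395557 0.6363239318336874 z 0.04132410772631939 0.14859197555959458 722
  rail yaw 6.38469462943
[... 1125 characters left out ...]
1, 0.01, 0.23, 0.23, 0.01, 0.01, 0.01, 0.01, 0.11, 0.11]
0.65 [0.01, 0.01, 0.0, 0.01, 0.01, 0.07, 0.07, 0.01, 0.22, 0.24, 0.24, 0.01, 0.01, 0.01, 0.01, 0.01, 0.01]
0.7 [0.01, 0.01, 0.01, 0.01, 0.01, 0.14, 0.14, 0.16, 0.24, 0.24, 0.24, 0.02, 0.02, 0.01, 0.01, 0.01, 0.21]
0.75 [0.01, 0.01, 0.01, 0.01, 0.01, 0.14, 0.17, 0.16, 0.16, 0.15, 0.16, 0.16, 0.02, 0.02, 0.02, 0.01, 0.19]
0.8 [0.15, 0.15, 0.16, 0.15, 0.15, 0.14, 0.17, 0.17, 0.16, 0.16, 0.16, 0.16, 0.15, 0.14, 0.14, 0.16, 0.16]
0.85 [0.16, 0.16, 0.16, 0.16, 0.16, 0.16, 0.16, 0.16, 0.16, 0.16, 0.16, 0.16, 0.16, 0.15, 0.15, 0.16, 0.17]
0.9 [0.25, 0.26, 0.23, 0.25, 0.27, 0.31, 0.31, 0.31, 0.27, 0.23, 0.31, 0.33, 0.32, 0.16, 0.16, 0.31, 0.27]
```

```bash
cat >> h.py <<'E'
def frame(o,yaw,pitch=0):
    return np.array(o,float), R.from_euler('zy',[np.radians(yaw),0]).as_matrix() if pitch==0 else R.from_euler('ZY',[yaw,-pitch],degrees=True).as_matrix()
RACK=frame([.5946,.2045,0],-8.2)
RAIL=frame([.420,-.1757,.0472],6.2,25)
def toolR(F,t,flat=None):
    # lean t deg back to robot in the frame F (x away, z up)
    s,c=np.sin(np.radians(t)),np.cos(np.radians(t))
    return F[1]@np.array([[-c,0,s],[0,1,0],[-s,0,-c]])
def now():
    o=ctrl.get_obs(); return o,np.array(o['ee_pos']),R.from_euler('xyz',o['eef_rot']).as_matrix()
def st(F=RACK):
    o,p,A=now(); l=F[1].T@(p-F[0]); print('t',round(o['time_s'],2),'loc mm',(l*1000).round(1),'F',(F[1].T@o['force']).round(1),'grip',round(o['grip_width'],4),'q',o['qpos'].round(2)); return o
def plan(F,loc,t,n=None,step=.038,rot=6.5):
    """rows from now to loc (mm, in F), lean t"""
    o,p,A=now(); P=F[0]+F[1]@(np.array(loc)/1000.); B=toolR(F,t)
    rv=R.from_matrix(A.T@B).as_rotvec(degrees=True); d=P-p
    n=n or int(max(np.ceil(np.linalg.norm(d)/step),np.ceil(np.linalg.norm(rv)/rot),1))
    print('dist',np.linalg.norm(d).round(4),'rot',rv.round(2),'n',n)
    Ai=A
    for i in range(n):
        s=Ai.T@(d/n); print('{"x":%.4f,"y":%.4f,"z":%.4f,"ax":%.2f,"ay":%.2f,"az":%.2f}'%(*s,*(rv/n))); Ai=Ai@R.from_rotvec(rv/n,degrees=True).as_matrix()
    print('as seen from now: total tool shift',(A.T@d).round(4))
E
python3 - <<'E'
from h import *
st(); plan(RACK,[-40,0,200],42)
E
```

```text
t 0.15 loc mm [-419.8  244.6  205. ] F [0.1 0.1 0.4] grip 0.0941 q [ 1.1   0.3   1.52 -0.    1.32 -0.07]
dist 0.4517 rot [ -5.44 -41.77 -14.02] n 12
{"x":-0.0358,"y":-0.0117,"z":0.0004,"ax":-0.45,"ay":-3.48,"az":-1.17}
{"x":-0.0355,"y":-0.0124,"z":0.0025,"ax":-0.45,"ay":-3.48,"az":-1.17}
{"x":-0.0350,"y":-0.0132,"z":0.0045,"ax":-0.45,"ay":-3.48,"az":-1.17}
{"x":-0.0344,"y":-0.0139,"z":0.0065,"ax":-0.45,"ay":-3.48,"az":-1.17}
{"x":-0.0336,"y":-0.0147,"z":0.0085,"ax":-0.45,"ay":-3.48,"az":-1.17}
{"x":-0.0327,"y":-0.0154,"z":0.0104,"ax":-0.45,"ay":-3.48,"az":-1.17}
{"x":-0.0317,"y":-0.0162,"z":0.0122,"ax":-0.45,"ay":-3.48,"az":-1.17}
{"x":-0.0306,"y":-0.0169,"z":0.0140,"ax":-0.45,"ay":-3.48,"az":-1.17}
{"x":-0.0293,"y":-0.0176,"z":0.0157,"ax":-0.45,"ay":-3.48,"az":-1.17}
{"x":-0.0280,"y":-0.0183,"z":0.0173,"ax":-0.45,"ay":-3.48,"az":-1.17}
{"x":-0.0265,"y":-0.0190,"z":0.0188,"ax":-0.45,"ay":-3.48,"az":-1.17}
{"x":-0.0249,"y":-0.0197,"z":0.0202,"ax":-0.45,"ay":-3.48,"az":-1.17}
as seen from now: total tool shift [-0.4294 -0.1401  0.0051]
```

>>> {"method": "step_arm", "body": {"steps": [{"x": -0.036, "y": -0.012, "z": 0, "ax": -0.4, "ay": -3.5, "az": -1.2, "claw": 0.0}, {"x": -0.036, "y": -0.012, "z": 0.0025, "ax": -0.4, "ay": -3.5, "az": -1.2, "claw": 0.0}, {"x": -0.035, "y": -0.013, "z": 0.0045, "ax": -0.4, "ay": -3.5, "az": -1.2, "claw": 0.0}, {"x": -0.034, "y": -0.014, "z": 0.0065, "ax": -0.4, "ay": -3.5, "az": -1.2, "claw": 0.0}, {"x": -0.034, "y": -0.015, "z": 0.0085, "ax": -0.4, "ay": -3.5, "az": -1.2, "claw": 0.0}], "grip_force": 20}}

```text
time_s: 0.57
ee_pos: [0.3592, 0.3811, 0.2031]
eef_rot: [3.126, 0.316, 2.856]
force: [1.8, 1.1, 0.4]
grip_width: 0.0641
```

>>> {"method": "step_arm", "body": {"steps": [{"x": -0.033, "y": -0.015, "z": 0.01, "ax": -0.4, "ay": -3.5, "az": -1.2, "claw": 0.0}, {"x": -0.032, "y": -0.016, "z": 0.012, "ax": -0.4, "ay": -3.5, "az": -1.2, "claw": 0.0}, {"x": -0.031, "y": -0.017, "z": 0.014, "ax": -0.4, "ay": -3.5, "az": -1.2, "claw": 0.0}, {"x": -0.029, "y": -0.018, "z": 0.016, "ax": -0.4, "ay": -3.5, "az": -1.2, "claw": 0.0}]}}

```text
time_s: 0.9
ee_pos: [0.4792, 0.279, 0.2053]
eef_rot: [3.141, 0.573, 2.955]
force: [0.7, 0.5, 0.3]
grip_width: 0.0376
```

```bash
python3 - <<'E'
from h import *
st(); plan(RACK,[-40,0,200],42)
E
```

```text
t 0.9 loc mm [-124.9   57.3  205.3] F [0.6 0.6 0.3] grip 0.0376 q [ 0.66  0.13  1.84 -0.57  0.86 -0.42]
dist 0.1026 rot [-1.47 -9.15 -2.  ] n 3
{"x":-0.0235,"y":-0.0179,"z":0.0173,"ax":-0.49,"ay":-3.05,"az":-0.67}
{"x":-0.0223,"y":-0.0183,"z":0.0183,"ax":-0.49,"ay":-3.05,"az":-0.67}
{"x":-0.0211,"y":-0.0187,"z":0.0193,"ax":-0.49,"ay":-3.05,"az":-0.67}
as seen from now: total tool shift [-0.0705 -0.0536  0.0518]
```

>>> {"method": "step_arm", "body": {"steps": [{"x": -0.024, "y": -0.018, "z": 0.017, "ax": -0.5, "ay": -3, "az": -0.7, "claw": 0.0}, {"x": -0.022, "y": -0.018, "z": 0.018, "ax": -0.5, "ay": -3, "az": -0.7, "claw": 0.0}, {"x": -0.021, "y": -0.019, "z": 0.019, "ax": -0.5, "ay": -3, "az": -0.7, "claw": 0.0}, {"claw": 0.0}]}}

```text
validation failed for argument at $.st...
```

```bash
python3 - <<'E'
from h import *
st(); plan(RACK,[60,0,115],42)
p,d=vision.camera("wrist"); cv2.imwrite("pics/w1.png",p[:,:,::-1])
E
```

```text
t 0.9 loc mm [-124.9   57.3  205.3] F [0.6 0.6 0.3] grip 0.0376 q [ 0.66  0.13  1.84 -0.57  0.86 -0.42]
dist 0.2136 rot [-1.47 -9.15 -2.  ] n 6
{"x":-0.0181,"y":-0.0082,"z":0.0296,"ax":-0.24,"ay":-1.53,"az":-0.33}
{"x":-0.0172,"y":-0.0085,"z":0.0300,"ax":-0.24,"ay":-1.53,"az":-0.33}
{"x":-0.0164,"y":-0.0087,"z":0.0304,"ax":-0.24,"ay":-1.53,"az":-0.33}
{"x":-0.0155,"y":-0.0089,"z":0.0308,"ax":-0.24,"ay":-1.53,"az":-0.33}
{"x":-0.0146,"y":-0.0091,"z":0.0312,"ax":-0.24,"ay":-1.53,"az":-0.33}
{"x":-0.0137,"y":-0.0093,"z":0.0315,"ax":-0.24,"ay":-1.53,"az":-0.33}
as seen from now: total tool shift [-0.1083 -0.0494  0.1774]
```

View pics/w1.png

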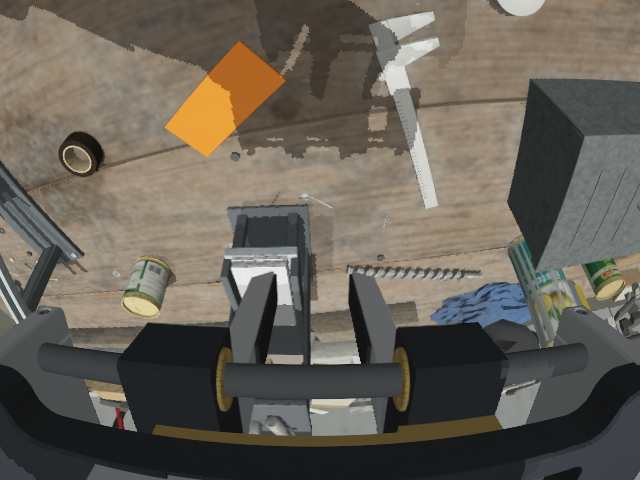

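The wrist view shows the rack at (270,260), plate stack edges at row ~255–262, orange look-alike at (225,100), tape (80,153), tin (147,285). The refused row held only "claw", so I'll include zeros.

>>> {"method": "step_arm", "body": {"steps": [{"x": -0.024, "y": -0.018, "z": 0.017, "ax": -0.5, "ay": -3, "az": -0.7, "claw": 0.0}, {"x": -0.022, "y": -0.018, "z": 0.018, "ax": -0.5, "ay": -3, "az": -0.7, "claw": 0.0}, {"x": -0.021, "y": -0.019, "z": 0.019, "ax": -0.5, "ay": -3, "az": -0.7, "claw": 0.0}, {"x": 0.0, "y": 0.0, "z": 0.0, "ax": 0, "ay": 0, "az": 0, "claw": 0.0}]}}

```text
time_s: 1.28
ee_pos: [0.5601, 0.202, 0.1995]
eef_rot: [-3.135, 0.741, 3.007]
force: [-0.2, 0.4, 0.2]
grip_width: 0.0067
```

```bash
cat >> h.py <<'E'
def wray(u,v,A,p):
    c=vision.camera_params('wrist'); f=240/np.tan(np.radians(c['fov_y']/2)); M=np.array(c['mount'])
    dx,dy=u-c['cx'],v-c['cy']; r=np.hypot(dx,dy); th=r/f
    d=np.array([np.sin(th)*dx/max(r,1e-9),-np.sin(th)*dy/max(r,1e-9),-np.cos(th)])
    return p+A@M[:3,3], A@(M[:3,:3]@d)
def wz(u,v,z,A,p):
    o,d=wray(u,v,A,p); return o+d*(z-o[2])/d[2]
E
python3 - <<'E'
from h import *
st(); plan(RACK,[60,0,115],42)
o,pp,A=now()
p,d=vision.camera("wrist"); cv2.imwrite("pics/w2.png",p[:,:,::-1]); np.savez('pics/w2.npz',A=A,p=pp,d=d)
E
```

```text
t 1.28 loc mm [-33.8  -7.4 199.5] F [-0.2  0.4  0.2] grip 0.0067 q [ 0.46  0.15  1.9  -0.76  0.59 -0.44]
dist 0.1265 rot [-0.07  0.43  0.35] n 4
{"x":-0.0030,"y":0.0019,"z":0.0314,"ax":-0.02,"ay":0.11,"az":0.09}
{"x":-0.0031,"y":0.0019,"z":0.0314,"ax":-0.02,"ay":0.11,"az":0.09}
{"x":-0.0032,"y":0.0019,"z":0.0314,"ax":-0.02,"ay":0.11,"az":0.09}
{"x":-0.0032,"y":0.0018,"z":0.0314,"ax":-0.02,"ay":0.11,"az":0.09}
as seen from now: total tool shift [-0.0122  0.0074  0.1257]
```

View pics/w2.png

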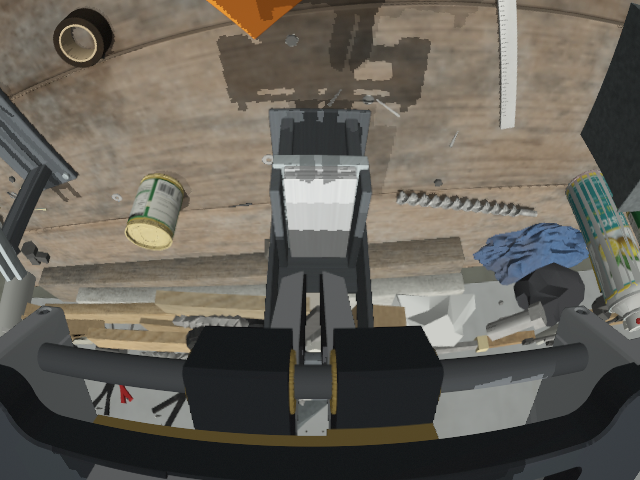

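```bash
python3 - <<'E'
from h import *
z=np.load('pics/w2.npz');A,p=z['A'],z['p']
im=cv2.imread('pics/w2.png'); cv2.imwrite('pics/crop4.png',cv2.resize(im[100:320,250:390],None,fx=4,fy=2.7,interpolation=cv2.INTER_CUBIC))
def L(u,v,h): return (RACK[1].T@(wz(u,v,h,A,p)-RACK[0])*1000).round(1)
for u,v,h in [(283,178,.095),(358,178,.095),(283,240,.095),(352,240,.095),(275,155,.08),(368,155,.08)]: print(u,v,L(u,v,h))
E
```

```text
283 178 [  0.1 -31.2  95. ]
358 178 [-0.7 25.5 95. ]
283 240 [ 88.9 -36.7  95. ]
352 240 [88.  28.9 95. ]
275 155 [ -9.6 -37.6  80. ]
368 155 [-10.6  33.3  80. ]
```

View pics/crop4.png

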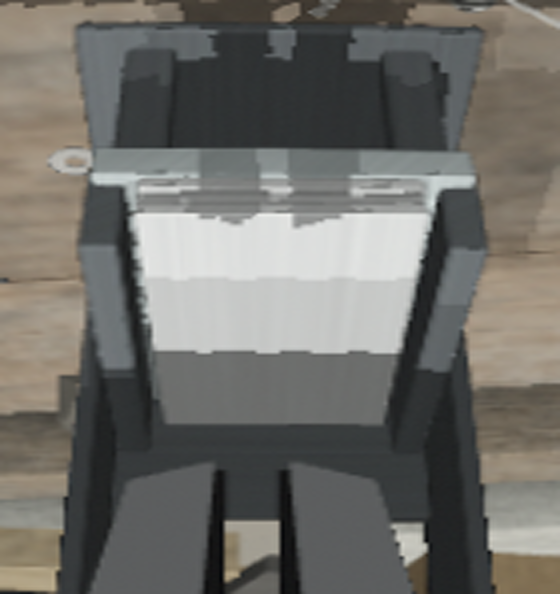

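The wrist view confirms the plate front flush (front-edge row 178, corners u 283 and 358), within 2 mm of the top-camera fix. Reaching in.

>>> {"method": "step_arm", "body": {"steps": [{"x": -0.003, "y": 0.0015, "z": 0.0315, "ax": 0, "ay": 0.1, "az": 0.1, "claw": 0.0}, {"x": -0.003, "y": 0.0015, "z": 0.0315, "ax": 0, "ay": 0.1, "az": 0.1, "claw": 0.0}, {"x": -0.003, "y": 0.0015, "z": 0.031, "ax": 0, "ay": 0.1, "az": 0.1, "claw": 0.0}, {"x": -0.003, "y": 0.0015, "z": 0.03, "ax": 0, "ay": 0.1, "az": 0.1, "claw": 0.0}, {"x": 0.0, "y": 0.0, "z": 0.0, "ax": 0, "ay": 0, "az": 0, "claw": 0.0}]}}

```text
time_s: 1.75
ee_pos: [0.6537, 0.1996, 0.1155]
eef_rot: [3.135, 0.732, 2.991]
force: [-0.7, 0.2, -0.4]
grip_width: 0.0005
```

```bash
python3 - <<'E'
from h import *
st(); plan(RACK,[61,-1.5,104],42)
E
```

```text
t 1.75 loc mm [ 59.2   3.5 115.5] F [-0.7  0.1 -0.4] grip 0.0005 q [ 0.37  0.44  1.74 -0.87  0.45 -0.35]
dist 0.0126 rot [ 0.1  -0.07 -0.33] n 1
{"x":0.0063,"y":-0.0051,"z":0.0097,"ax":0.10,"ay":-0.07,"az":-0.33}
as seen from now: total tool shift [ 0.0063 -0.0051  0.0097]
```

>>> {"method": "step_arm", "body": {"steps": [{"x": 0.003, "y": -0.0025, "z": 0.005, "ax": 0, "ay": 0, "az": -0.2, "claw": 0.0}, {"x": 0.003, "y": -0.0025, "z": 0.005, "ax": 0, "ay": 0, "az": -0.1, "claw": 0.0}, {"x": 0.0, "y": 0.0, "z": 0.0, "ax": 0, "ay": 0, "az": 0, "claw": 0.0}]}}

```text
time_s: 2.0
ee_pos: [0.654, 0.196, 0.103]
eef_rot: [3.14, 0.73, 2.999]
force: [-0.3, -0.3, 0.0]
grip_width: 0.0004
```

```bash
python3 - <<'E'
from h import *
st(); plan(RACK,[61,-1.5,101],42)
E
```

```text
t 2.0 loc mm [ 60.   0. 103.] F [-0.3 -0.3  0. ] grip 0.0004 q [ 0.37  0.45  1.75 -0.9   0.42 -0.32]
dist 0.0027 rot [ 0.11 -0.17  0.04] n 1
{"x":0.0006,"y":-0.0015,"z":0.0021,"ax":0.11,"ay":-0.17,"az":0.04}
as seen from now: total tool shift [ 0.0006 -0.0015  0.0021]
```

Down 1.5 mm per row (x = 0.67·d, z = 0.74·d).

>>> {"method": "step_arm", "body": {"steps": [{"x": 0.001, "y": -0.001, "z": 0.0011, "ax": 0, "ay": 0, "az": 0, "claw": 0.0}, {"x": 0.001, "y": 0, "z": 0.0011, "ax": 0, "ay": 0, "az": 0, "claw": 0.0}]}}

```text
time_s: 2.17
ee_pos: [0.6532, 0.1958, 0.1017]
eef_rot: [3.139, 0.732, 2.999]
force: [0.6, -1.2, 0.2]
grip_width: 0.0005
```

>>> {"method": "step_arm", "body": {"steps": [{"x": 0.001, "y": 0, "z": 0.0011, "ax": 0, "ay": 0, "az": 0, "claw": 0.0}, {"x": 0.001, "y": 0, "z": 0.0011, "ax": 0, "ay": 0, "az": 0, "claw": 0.0}]}}

```text
time_s: 2.33
ee_pos: [0.6532, 0.1963, 0.1007]
eef_rot: [3.137, 0.734, 2.999]
force: [-1.6, -1.9, 4.8]
grip_width: -0.0003
```

>>> {"method": "step_arm", "body": {"steps": [{"x": 0.001, "y": 0, "z": 0.0011, "ax": 0, "ay": 0, "az": 0, "claw": 0.0}]}}

```text
time_s: 2.42
ee_pos: [0.6536, 0.1965, 0.1004]
eef_rot: [3.136, 0.736, 2.998]
force: [-2.3, -1.5, 7.7]
grip_width: 0.0003
```

Contact, 7.7 N. Slide forward: 4 mm per row back plus 2 mm down.

>>> {"method": "step_arm", "body": {"steps": [{"x": 0.0043, "y": 0, "z": -0.0012, "ax": 0, "ay": 0, "az": 0, "claw": 0.0}, {"x": 0.0043, "y": 0, "z": -0.0012, "ax": 0, "ay": 0, "az": 0, "claw": 0.0}, {"x": 0.0043, "y": 0, "z": -0.0012, "ax": 0, "ay": 0, "az": 0, "claw": 0.0}]}}

```text
time_s: 2.67
ee_pos: [0.6451, 0.1993, 0.1005]
eef_rot: [3.13, 0.747, 2.995]
force: [3.1, -0.5, 7.3]
grip_width: 0.0007
```

```bash
python3 - <<'E'
from h import *
st()
E
```

```text
t 2.67 loc mm [ 50.7   2.  100.5] F [ 3.1 -0.1  7.3] grip 0.0007 q [ 0.38  0.44  1.78 -0.98  0.41 -0.23]
```

>>> {"method": "step_arm", "body": {"steps": [{"x": 0.0045, "y": -0.001, "z": -0.0011, "ax": 0.2, "ay": 0.6, "az": 0.2, "claw": 0.0}, {"x": 0.0045, "y": -0.001, "z": -0.0011, "ax": 0.2, "ay": 0.6, "az": 0.2, "claw": 0.0}]}}

```text
time_s: 2.83
ee_pos: [0.6388, 0.1996, 0.1003]
eef_rot: [3.126, 0.733, 2.984]
force: [2.0, -0.3, 8.2]
grip_width: 0.0004
```

```bash
python3 - <<'E'
from h import *
st(); plan(RACK,[20,-1,100],41)
p,d=vision.camera("top"); cv2.imwrite('pics/t1.png',cv2.resize(p[115:240,165:265,::-1],None,fx=5,fy=4.8,interpolation=cv2.INTER_CUBIC))
st()
E
```

```text
t 2.83 loc mm [ 44.5   1.5 100.3] F [ 2.  -0.   8.2] grip 0.0004 q [ 0.38  0.44  1.79 -0.95  0.42 -0.25]
dist 0.0246 rot [ 0.36  1.02 -0.61] n 1
{"x":0.0184,"y":-0.0026,"z":-0.0162,"ax":0.36,"ay":1.02,"az":-0.61}
as seen from now: total tool shift [ 0.0184 -0.0026 -0.0162]
t 2.88 loc mm [ 44.2   1.5 100.4] F [0.6 0.3 8. ] grip 0.0003 q [ 0.38  0.44  1.79 -0.95  0.42 -0.25]
```

View pics/t1.png

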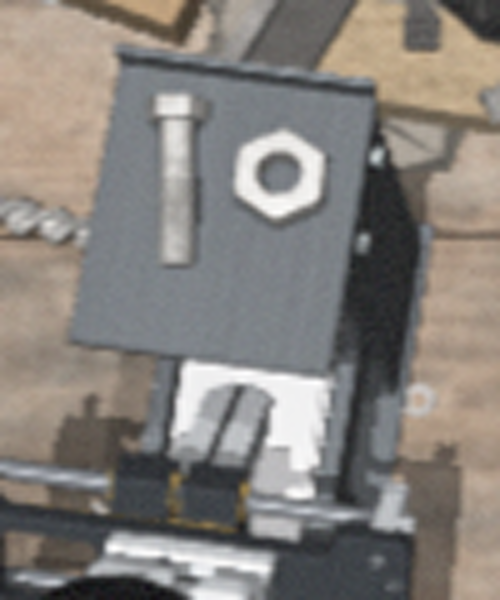

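The front end is hidden by the gripper here; I'll check with the wrist camera after a few more rows.

>>> {"method": "step_arm", "body": {"steps": [{"x": 0.0045, "y": -0.001, "z": -0.0011, "ax": 0.2, "ay": 0.5, "az": -0.3, "claw": 0.0}, {"x": 0.0045, "y": -0.001, "z": -0.0011, "ax": 0.2, "ay": 0.5, "az": -0.3, "claw": 0.0}, {"x": 0.0045, "y": -0.001, "z": -0.0011, "ax": 0.2, "ay": 0.5, "az": -0.2, "claw": 0.0}]}}

```text
time_s: 3.13
ee_pos: [0.6292, 0.2002, 0.1002]
eef_rot: [3.142, 0.717, 3.0]
force: [1.6, -1.2, 7.6]
grip_width: 0.0007
```

```bash
python3 - <<'E'
from h import *
st(); plan(RACK,[20,-1,100],41)
o,pp,A=now()
p,d=vision.camera("wrist"); cv2.imwrite("pics/w3.png",p[:,:,::-1]); np.savez('pics/w3.npz',A=A,p=pp,d=d)
E
```

```text
t 3.13 loc mm [ 34.9   0.6 100.2] F [ 1.7 -1.   7.6] grip 0.0007 q [ 0.39  0.42  1.8  -0.92  0.43 -0.29]
dist 0.015 rot [0.06 0.08 0.06] n 1
{"x":0.0114,"y":-0.0016,"z":-0.0096,"ax":0.06,"ay":0.08,"az":0.06}
as seen from now: total tool shift [ 0.0114 -0.0016 -0.0096]
```

View pics/w3.png

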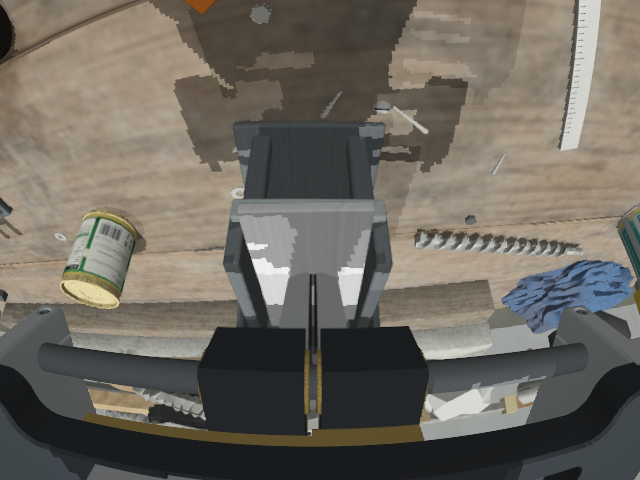

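```bash
python3 - <<'E'
from h import *
z=np.load('pics/w3.npz');A,p=z['A'],z['p']
im=cv2.imread('pics/w3.png'); cv2.imwrite('pics/crop5.png',cv2.resize(im[110:330,220:400],None,fx=4,fy=2.7,interpolation=cv2.INTER_CUBIC))
def L(u,v,h): return (RACK[1].T@(wz(u,v,h,A,p)-RACK[0])*1000).round(1)
for u,v,h in [(240,200,.095),(372,200,.095),(306,200,.095),(306,200,.08)]: print(u,v,L(u,v,h))
E
```

```text
240 200 [-29.8 -28.7  95. ]
372 200 [-29.8  22.6  95. ]
306 200 [-29.6  -3.   95. ]
306 200 [-11.3  -3.4  80. ]
```

View pics/crop5.png

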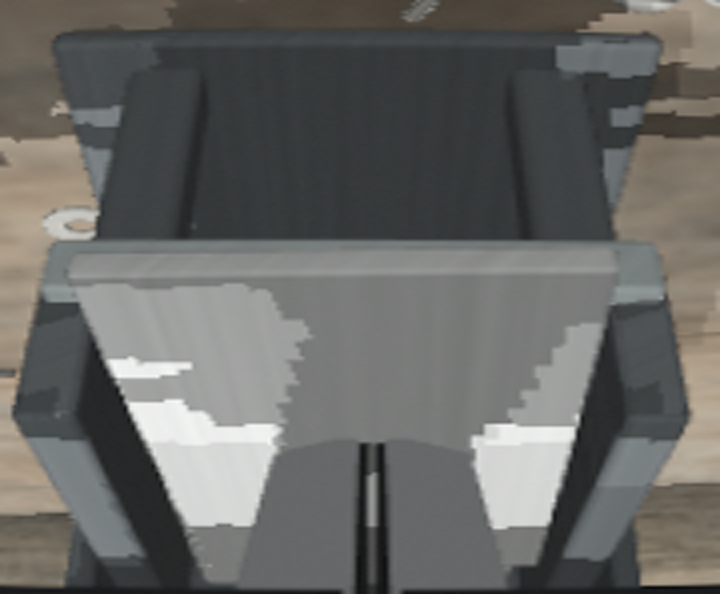

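```bash
python3 - <<'E'
from h import *
z=np.load('pics/w3.npz');A,p=z['A'],z['p']
def L(u,v,h): return (RACK[1].T@(wz(u,v,h,A,p)-RACK[0])*1000).round(1)
for u,v,h in [(239.5,212,.095),(373.5,212,.095),(306,203.5,.090),(306,199.5,.08)]: print(u,v,L(u,v,h))
plan(RACK,[12,-1,100],40,n=6)
E
```

```text
239.5 212 [-22.1 -30.1  95. ]
373.5 212 [-22.2  24.2  95. ]
306 203.5 [-21.2  -3.1  90. ]
306 199.5 [-11.6  -3.4  80. ]
dist 0.0226 rot [0.05 1.05 0.08] n 6
{"x":0.0029,"y":-0.0003,"z":-0.0024,"ax":0.01,"ay":0.18,"az":0.01}
{"x":0.0029,"y":-0.0003,"z":-0.0024,"ax":0.01,"ay":0.18,"az":0.01}
{"x":0.0029,"y":-0.0003,"z":-0.0024,"ax":0.01,"ay":0.18,"az":0.01}
{"x":0.0029,"y":-0.0003,"z":-0.0024,"ax":0.01,"ay":0.18,"az":0.01}
{"x":0.0029,"y":-0.0003,"z":-0.0024,"ax":0.01,"ay":0.18,"az":0.01}
{"x":0.0029,"y":-0.0003,"z":-0.0024,"ax":0.01,"ay":0.18,"az":0.01}
as seen from now: total tool shift [ 0.0172 -0.0016 -0.0146]
```

Plate front is about 22 mm out (edge row 212), square. About 21 mm more.

>>> {"method": "step_arm", "body": {"steps": [{"x": 0.0045, "y": -0.0008, "z": -0.0011, "ax": 0, "ay": 0.4, "az": 0, "claw": 0.0}, {"x": 0.0045, "y": -0.0008, "z": -0.0011, "ax": 0, "ay": 0.4, "az": 0, "claw": 0.0}, {"x": 0.0045, "y": -0.0008, "z": -0.0011, "ax": 0, "ay": 0.4, "az": 0, "claw": 0.0}, {"x": 0.0045, "y": -0.0008, "z": -0.0011, "ax": 0, "ay": 0.4, "az": 0, "claw": 0.0}]}}

```text
time_s: 3.52
ee_pos: [0.6164, 0.2016, 0.1002]
eef_rot: [3.132, 0.702, 2.997]
force: [2.9, -1.0, 7.1]
grip_width: 0.0003
```

```bash
python3 - <<'E'
from h import *
st(); plan(RACK,[14,0,100],40)
E
```

```text
t 3.52 loc mm [ 22.    0.2 100.2] F [ 3.  -0.6  7.1] grip 0.0003 q [ 0.39  0.4   1.83 -0.89  0.43 -0.31]
dist 0.008 rot [ 0.48  0.24 -0.07] n 1
{"x":0.0062,"y":-0.0002,"z":-0.0051,"ax":0.48,"ay":0.24,"az":-0.07}
as seen from now: total tool shift [ 0.0062 -0.0002 -0.0051]
```

Two more rows, then lift straight up.

>>> {"method": "step_arm", "body": {"steps": [{"x": 0.0045, "y": -0.0008, "z": -0.0011, "ax": 0.2, "ay": 0.1, "az": 0, "claw": 0.0}, {"x": 0.0043, "y": -0.0008, "z": -0.0011, "ax": 0.2, "ay": 0.1, "az": 0, "claw": 0.0}, {"x": 0, "y": 0, "z": 0, "ax": 0, "ay": 0, "az": 0, "claw": 0.0}, {"x": -0.005, "y": 0, "z": -0.006, "ax": 0, "ay": 0, "az": 0, "claw": 0.0}, {"x": -0.01, "y": 0, "z": -0.02, "ax": 0, "ay": 0, "az": 0, "claw": 0.0}]}}

```text
time_s: 3.93
ee_pos: [0.6037, 0.2025, 0.1278]
eef_rot: [3.136, 0.703, 2.996]
force: [0.0, -0.0, 0.3]
grip_width: 0.0006
```

```bash
python3 - <<'E'
from h import *
st(); plan(RACK,[-90,0,160],15)
E
```

```text
t 3.93 loc mm [  9.3  -0.7 127.8] F [ 0.  -0.   0.3] grip 0.0006 q [ 0.41  0.34  1.84 -0.82  0.48 -0.37]
dist 0.1043 rot [ 0.24 25.27 -0.06] n 4
{"x":0.0137,"y":0.0002,"z":-0.0222,"ax":0.06,"ay":6.32,"az":-0.01}
{"x":0.0161,"y":0.0002,"z":-0.0205,"ax":0.06,"ay":6.32,"az":-0.01}
{"x":0.0183,"y":0.0002,"z":-0.0186,"ax":0.06,"ay":6.32,"az":-0.01}
{"x":0.0202,"y":0.0002,"z":-0.0165,"ax":0.06,"ay":6.32,"az":-0.01}
as seen from now: total tool shift [ 0.0549  0.001  -0.0887]
```

>>> {"method": "step_arm", "body": {"steps": [{"x": 0.014, "y": 0, "z": -0.022, "ax": 0, "ay": 5, "az": 0, "claw": 0.08}, {"x": 0.016, "y": 0, "z": -0.0205, "ax": 0, "ay": 6.3, "az": 0, "claw": 0.08}, {"x": 0.018, "y": 0, "z": -0.0186, "ax": 0, "ay": 6.3, "az": 0, "claw": 0.08}, {"x": 0.02, "y": 0, "z": -0.0165, "ax": 0, "ay": 6.3, "az": 0, "claw": 0.08}, {"x": 0, "y": 0, "z": 0, "ax": 0, "ay": 0, "az": 0, "claw": 0.08}]}}

```text
time_s: 4.35
ee_pos: [0.5046, 0.2188, 0.1608]
eef_rot: [3.13, 0.287, 3.003]
force: [1.0, -0.5, -0.2]
grip_width: 0.0303
```

```bash
python3 - <<'E'
from h import *
st()
o,pp,A=now()
p,d=vision.camera("wrist"); cv2.imwrite("pics/w4.png",p[:,:,::-1]); np.savez('pics/w4.npz',A=A,p=pp,d=d)
p,d=vision.camera("top"); cv2.imwrite('pics/t2.png',p[:,:,::-1]);np.save('pics/t2.npy',d)
cv2.imwrite('pics/t2c.png',cv2.resize(p[115:260,165:265,::-1],None,fx=5,fy=4,interpolation=cv2.INTER_CUBIC))
E
```

```text
t 4.35 loc mm [-91.1   1.3 160.8] F [ 1.  -0.4 -0.2] grip 0.0303 q [ 0.41  0.21  1.77 -0.17  0.92 -0.93]
```

View pics/w4.png

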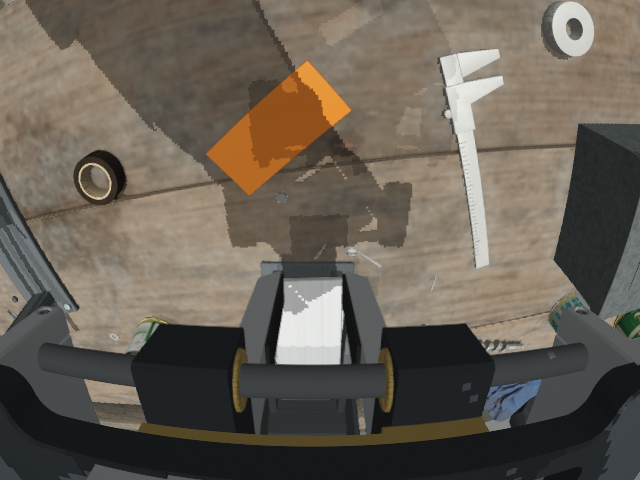

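View pics/t2c.png

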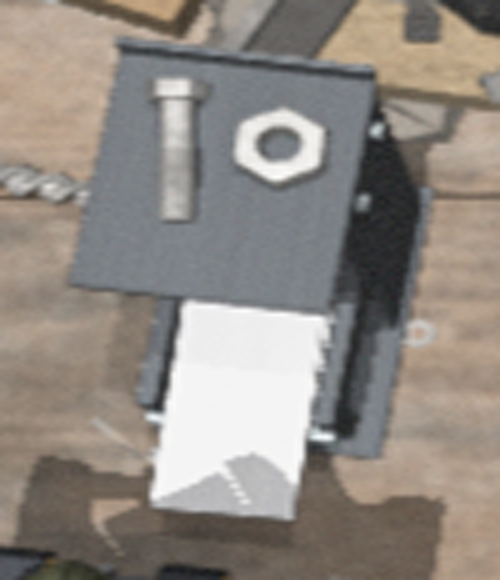

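The top plate now overhangs squarely (front corners at crop (150,505),(295,520)). Measuring it.

```bash
python3 - <<'E'
from h import *
L=lambda P:(RACK[1].T@(P-RACK[0])*1000).round(1)
for a,b in [(150,505),(295,520),(155,415),(312,435)]: print(L(onz('top',165+a/5-.4,115+b/4-.4,.095)))
z=np.load('pics/w4.npz');A,p=z['A'],z['p']
for u,v in [(283.5,278),(344,278),(276,362),(344,362)]: print('w',L(wz(u,v,.095,A,p)))
im=cv2.imread('pics/w4.png'); cv2.imwrite('pics/crop6.png',cv2.resize(im[240:380,240:390],None,fx=4.5,fy=4,interpolation=cv2.INTER_CUBIC))
E
```

```text
[-43.2  26.4  95. ]
[-42.8 -31.   95. ]
[ 1.3 31.8 95. ]
[ -0.1 -31.   95. ]
w [-45.4 -20.3  95. ]
w [-45.3  24.6  95. ]
w [ 52.9 -31.4  95. ]
w [53.1 30.7 95. ]
```

View pics/crop6.png

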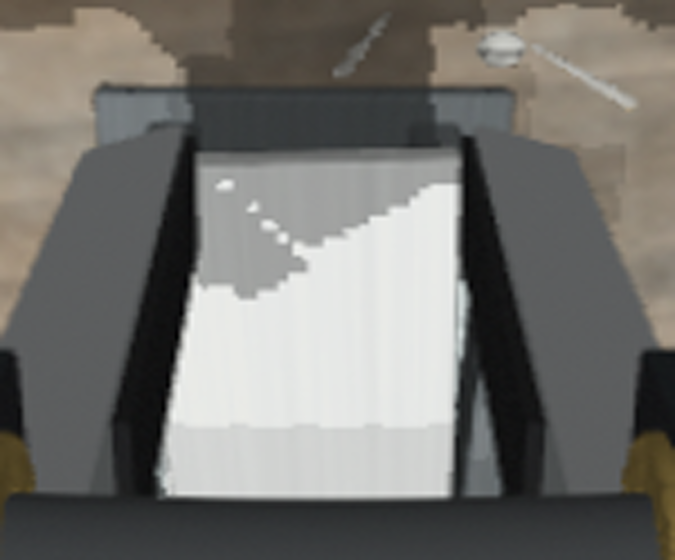

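```bash
python3 - <<'E'
from h import *
st(); plan(RACK,[-40,-2,135],10)
E
```

```text
t 4.45 loc mm [-89.5   0.3 158.2] F [-0.2 -0.4 -0.7] grip 0.0385 q [ 0.41  0.21  1.77 -0.18  0.91 -0.93]
dist 0.0547 rot [0.54 6.84 0.24] n 2
{"x":-0.0203,"y":-0.0014,"z":0.0183,"ax":0.27,"ay":3.42,"az":0.12}
{"x":-0.0214,"y":-0.0013,"z":0.0170,"ax":0.27,"ay":3.42,"az":0.12}
as seen from now: total tool shift [-0.0407 -0.0028  0.0365]
```

>>> {"method": "step_arm", "body": {"steps": [{"x": 0, "y": 0, "z": 0, "ax": 0, "ay": 1, "az": 0, "claw": 0.086}, {"x": 0, "y": 0, "z": 0, "ax": 0, "ay": 1, "az": 0, "claw": 0.086}, {"x": -0.01, "y": -0.001, "z": 0.004, "ax": 0.2, "ay": 2, "az": 0.1, "claw": 0.086}, {"x": -0.015, "y": -0.001, "z": 0.014, "ax": 0.2, "ay": 2, "az": 0.1, "claw": 0.086}, {"x": -0.015, "y": -0.001, "z": 0.014, "ax": 0.2, "ay": 1, "az": 0, "claw": 0.086}]}}

```text
time_s: 4.87
ee_pos: [0.5525, 0.2072, 0.1323]
eef_rot: [-3.136, 0.173, 3.0]
force: [-0.2, -0.1, -0.3]
grip_width: 0.0721
```

```bash
python3 - <<'E'
from h import *
st(); plan(RACK,[-17,-2,74],10,n=6)
E
```

```text
t 4.87 loc mm [-42.   -3.3 132.3] F [-0.2 -0.2 -0.3] grip 0.0721 q [ 0.34  0.38  1.61 -0.1   1.01 -1.05]
dist 0.0635 rot [-0.3  -0.07  0.1 ] n 6
{"x":-0.0024,"y":0.0003,"z":0.0103,"ax":-0.05,"ay":-0.01,"az":0.02}
{"x":-0.0024,"y":0.0003,"z":0.0103,"ax":-0.05,"ay":-0.01,"az":0.02}
{"x":-0.0024,"y":0.0002,"z":0.0103,"ax":-0.05,"ay":-0.01,"az":0.02}
{"x":-0.0024,"y":0.0002,"z":0.0103,"ax":-0.05,"ay":-0.01,"az":0.02}
{"x":-0.0024,"y":0.0002,"z":0.0103,"ax":-0.05,"ay":-0.01,"az":0.02}
{"x":-0.0024,"y":0.0002,"z":0.0103,"ax":-0.05,"ay":-0.01,"az":0.02}
as seen from now: total tool shift [-0.0146  0.0016  0.0618]
```

>>> {"method": "step_arm", "body": {"steps": [{"x": -0.0024, "y": 0.0003, "z": 0.007, "ax": 0, "ay": 0, "az": 0, "claw": 0.088}, {"x": -0.0024, "y": 0.0003, "z": 0.01, "ax": 0, "ay": 0, "az": 0, "claw": 0.088}, {"x": -0.0024, "y": 0.0003, "z": 0.01, "ax": 0, "ay": 0, "az": 0, "claw": 0.088}, {"x": -0.0024, "y": 0.0003, "z": 0.01, "ax": 0, "ay": 0, "az": 0, "claw": 0.088}]}}

```text
time_s: 5.2
ee_pos: [0.5709, 0.2039, 0.0911]
eef_rot: [-3.132, 0.172, 2.998]
force: [-0.3, -0.1, -0.1]
grip_width: 0.0882
```

```bash
python3 - <<'E'
from h import *
st(); plan(RACK,[-17,-2,74],10,n=3)
o,pp,A=now()
p,d=vision.camera("wrist"); cv2.imwrite("pics/w5.png",p[200:460,160:480,::-1])
E
```

```text
t 5.2 loc mm [-23.4  -4.   91.1] F [-0.3 -0.2 -0.1] grip 0.0882 q [ 0.32  0.46  1.59 -0.11  0.94 -1.05]
dist 0.0183 rot [-0.53 -0.14 -0.04] n 3
{"x":-0.0011,"y":0.0007,"z":0.0060,"ax":-0.18,"ay":-0.05,"az":-0.01}
{"x":-0.0011,"y":0.0007,"z":0.0060,"ax":-0.18,"ay":-0.05,"az":-0.01}
{"x":-0.0011,"y":0.0007,"z":0.0060,"ax":-0.18,"ay":-0.05,"az":-0.01}
as seen from now: total tool shift [-0.0034  0.0022  0.0179]
```

View pics/w5.png

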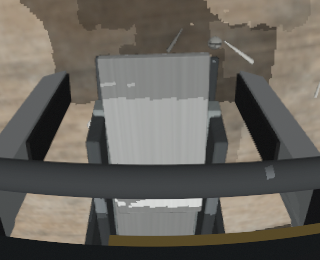

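The plate end sits centrally between the open fingers. Final 18 mm, then close gently first.

>>> {"method": "step_arm", "body": {"steps": [{"x": -0.0011, "y": 0.0007, "z": 0.006, "ax": -0.2, "ay": 0, "az": 0, "claw": 0.088}, {"x": -0.0011, "y": 0.0007, "z": 0.006, "ax": -0.2, "ay": 0, "az": 0, "claw": 0.088}, {"x": -0.0011, "y": 0.0007, "z": 0.006, "ax": -0.1, "ay": 0, "az": 0, "claw": 0.088}, {"x": 0, "y": 0, "z": 0, "ax": 0, "ay": 0, "az": 0, "claw": 0.088}]}}

```text
time_s: 5.58
ee_pos: [0.5765, 0.2052, 0.0694]
eef_rot: [-3.14, 0.169, 2.999]
force: [-0.7, -0.0, 0.2]
grip_width: 0.0878
```

>>> {"method": "step_arm", "body": {"steps": [{"x": 0, "y": 0, "z": 0, "ax": 0, "ay": 0, "az": 0, "claw": 0.06}, {"x": 0, "y": 0, "z": 0, "ax": 0, "ay": 0, "az": 0, "claw": 0.06}, {"x": 0, "y": 0, "z": 0, "ax": 0, "ay": 0, "az": 0, "claw": 0.05}, {"x": 0, "y": 0, "z": 0, "ax": 0, "ay": 0, "az": 0, "claw": 0.04}, {"x": 0, "y": 0, "z": 0, "ax": 0, "ay": 0, "az": 0, "claw": 0.04}], "grip_force": 25}}

```text
time_s: 6.0
ee_pos: [0.5768, 0.2056, 0.0707]
eef_rot: [-3.141, 0.171, 2.999]
force: [0.1, -0.4, -0.6]
grip_width: 0.0579
```

```bash
python3 - <<'E'
from h import *
st(); plan(RACK,[-17,-2,74],10,n=1)
E
```

```text
t 6.0 loc mm [-17.8  -1.4  70.7] F [ 0.2 -0.4 -0.6] grip 0.0579 q [ 0.32  0.5   1.59 -0.1   0.9  -1.06]
dist 0.0034 rot [-0.01 -0.18  0.04] n 1
{"x":-0.0013,"y":-0.0006,"z":-0.0031,"ax":-0.01,"ay":-0.18,"az":0.04}
as seen from now: total tool shift [-0.0013 -0.0006 -0.0031]
```

>>> {"method": "step_arm", "body": {"steps": [{"x": -0.001, "y": 0, "z": -0.003, "ax": 0, "ay": 0, "az": 0, "claw": 0.058}, {"x": 0, "y": 0, "z": 0, "ax": 0, "ay": 0, "az": 0, "claw": 0.03}, {"x": 0, "y": 0, "z": 0, "ax": 0, "ay": 0, "az": 0, "claw": 0.03}, {"x": 0, "y": 0, "z": 0, "ax": 0, "ay": 0, "az": 0, "claw": 0.03}], "grip_force": 50}}

```text
time_s: 6.33
ee_pos: [0.5776, 0.2057, 0.0751]
eef_rot: [3.141, 0.172, 2.999]
force: [0.2, 0.6, -0.8]
grip_width: 0.0551
```

```bash
python3 - <<'E'
from h import *
st(); plan(RACK,[-17,-2,74],10,n=1)
E
```

```text
t 6.33 loc mm [-17.   -1.3  75.1] F [ 0.2  0.6 -0.8] grip 0.0551 q [ 0.32  0.49  1.59 -0.1   0.91 -1.06]
dist 0.0013 rot [ 0.02 -0.12  0.04] n 1
{"x":0.0002,"y":-0.0007,"z":0.0010,"ax":0.02,"ay":-0.12,"az":0.04}
as seen from now: total tool shift [ 0.0002 -0.0007  0.001 ]
```

>>> {"method": "step_arm", "body": {"steps": [{"x": -0.0004, "y": 0, "z": -0.002, "ax": 0, "ay": 0, "az": 0, "claw": 0.03}, {"x": -0.0004, "y": 0, "z": -0.002, "ax": 0, "ay": 0, "az": 0, "claw": 0.03}, {"x": 0.004, "y": 0, "z": -0.0015, "ax": 0, "ay": 0, "az": 0, "claw": 0.03}, {"x": 0.008, "y": 0, "z": -0.0014, "ax": 0, "ay": 0, "az": 0, "claw": 0.03}]}}

```text
time_s: 6.67
ee_pos: [0.5653, 0.2071, 0.0798]
eef_rot: [-3.141, 0.172, 2.999]
force: [0.7, -0.3, -1.5]
grip_width: 0.0555
```

```bash
python3 - <<'E'
from h import *
st(); plan(RACK,[-110,-1.5,85],10)
o,pp,A=now()
p,d=vision.camera("scene"); cv2.imwrite("pics/s2.png",cv2.resize(p[150:300,230:380,::-1],None,fx=4,fy=4,interpolation=cv2.INTER_CUBIC))
E
```

```text
t 6.67 loc mm [-29.4  -1.6  79.8] F [ 0.7 -0.2 -1.5] grip 0.0555 q [ 0.33  0.46  1.62 -0.1   0.91 -1.05]
dist 0.0807 rot [-0.01 -0.17  0.  ] n 3
{"x":0.0262,"y":0.0000,"z":-0.0063,"ax":-0.00,"ay":-0.06,"az":0.00}
{"x":0.0262,"y":0.0000,"z":-0.0063,"ax":-0.00,"ay":-0.06,"az":0.00}
{"x":0.0262,"y":0.0000,"z":-0.0063,"ax":-0.00,"ay":-0.06,"az":0.00}
as seen from now: total tool shift [ 0.0785  0.0001 -0.0189]
```

View pics/s2.png

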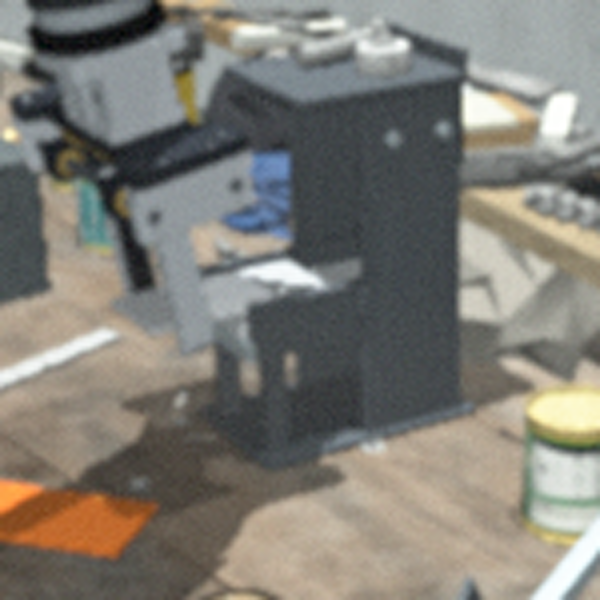

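The scene view shows the plate end in the fingers, raised off the stack. Pull it out.

>>> {"method": "step_arm", "body": {"steps": [{"x": 0.014, "y": 0, "z": -0.003, "ax": 0, "ay": 0, "az": 0, "claw": 0.03}, {"x": 0.02, "y": 0, "z": -0.0045, "ax": 0, "ay": 0, "az": 0, "claw": 0.03}, {"x": 0.022, "y": 0, "z": -0.005, "ax": 0, "ay": 0, "az": 0, "claw": 0.03}, {"x": 0.022, "y": 0, "z": -0.007, "ax": 0, "ay": 0, "az": 0, "claw": 0.03}, {"x": 0.016, "y": 0, "z": -0.008, "ax": 0, "ay": 0, "az": 0, "claw": 0.03}]}}

```text
time_s: 7.13
ee_pos: [0.4624, 0.2207, 0.0893]
eef_rot: [-3.14, 0.169, 2.998]
force: [0.2, 0.5, -2.3]
grip_width: 0.0551
```

```bash
python3 - <<'E'
from h import *
st()
o,pp,A=now()
p,d=vision.camera("top"); cv2.imwrite("pics/t3.png",cv2.resize(p[110:330,130:350,::-1],None,fx=2.7,fy=2.7,interpolation=cv2.INTER_CUBIC)); cv2.imwrite("pics/t3f.png",p[:,:,::-1]); np.save('pics/t3.npy',d)
p,d=vision.camera("scene"); cv2.imwrite("pics/s3.png",cv2.resize(p[130:300,180:380,::-1],None,fx=3.5,fy=3.5,interpolation=cv2.INTER_CUBIC))
E
```

```text
t 7.13 loc mm [-133.1   -2.8   89.3] F [ 0.1  0.5 -2.3] grip 0.0551 q [ 0.42  0.28  1.85 -0.12  0.87 -0.93]
```

View pics/t3.png

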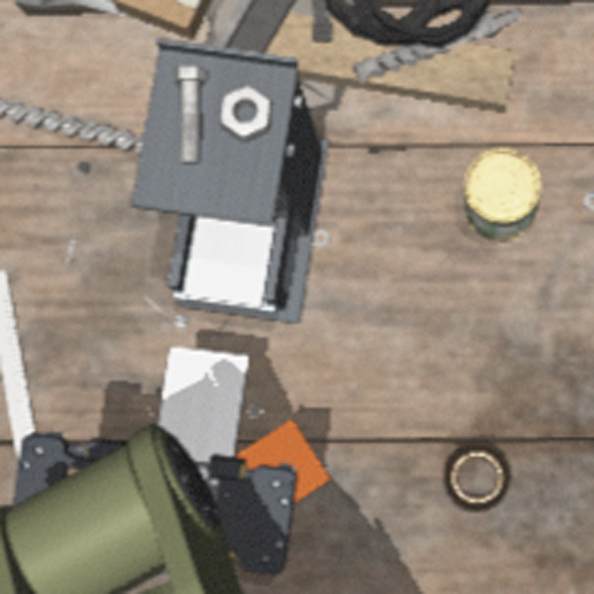

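View pics/s3.png

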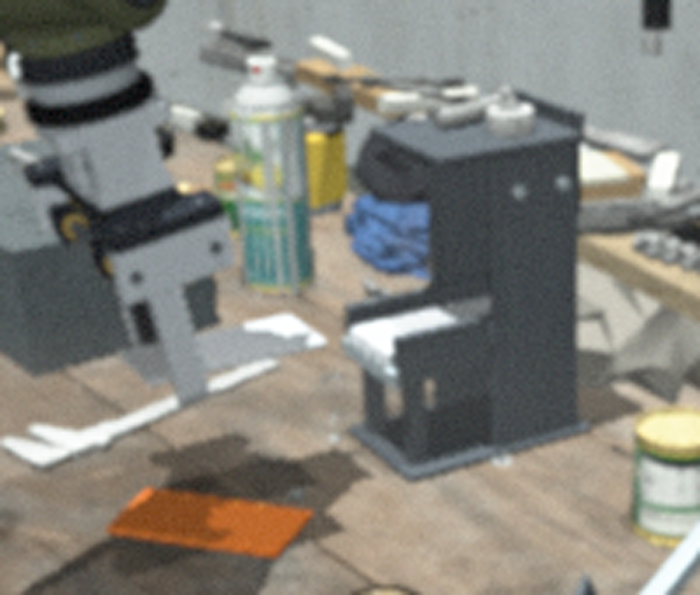

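The plate is free and held by its end; the remaining stack is still in place. Checking sag with depth.

```bash
python3 - <<'E'
from h import *
im=cv2.imread('pics/t3f.png');D=np.load('pics/t3.npy');C=cloud('top',D)
L=(C-RACK[0])@RACK[1]*1000
m=(D>0)&(L[:,:,0]>-105)&(L[:,:,0]<-15)&(abs(L[:,:,1])<30)&(L[:,:,2]>60)&(L[:,:,2]<150)&(im.min(2)>110)&(np.ptp(im.astype(int),axis=2)<25)
P=L[m];print(len(P),P.min(0),P.max(0))
A=np.c_[P[:,:2],np.ones(len(P))];k=np.linalg.lstsq(A,P[:,2],rcond=None)[0];print(k,np.degrees(np.arctan(k[:2])),(P[:,2]-A@k).std(), 'z at -60',k@[-60,0,1],'z at -136.5',k@[-136.5,0,1])
print(cv2.minAreaRect(P[:,:2].astype(np.float32)))
m2=(D>0)&(abs(L[:,:,1])<20)&(L[:,:,0]>8)&(L[:,:,0]<28);print('stack z',np.median(L[m2][:,2]))
E
```

```text
950 [-104.68854027  -29.08160179  101.90301124] [-39.19559235  27.41439422 116.74622   ]
[-1.55486172e-02 -9.05184178e-03  1.07770448e+02] [-0.89079836 -0.51861817] 2.317039353050585 z at -60 108.70336521927565 z at -136.5 109.89283443542635
((-71.94758605957031, -0.8236103057861328), (65.47859191894531, 56.47383499145508), 0.04490470886230469)
stack z 89.90802383461838
```

```bash
python3 - <<'E'
from h import *
st(); plan(RACK,[-130,-2.8,210],10,n=4)
print((RAIL[0]+RAIL[1]@np.array([.134,0,.060])).round(4),(RAIL[0]+RAIL[1]@np.array([.134,0,-.0135])).round(4))
E
```

```text
t 7.23 loc mm [-133.    -2.3   90.3] F [ 0.2  0.5 -1.3] grip 0.0551 q [ 0.42  0.28  1.85 -0.12  0.87 -0.93]
dist 0.1197 rot [-0.04 -0.26  0.02] n 4
{"x":-0.0058,"y":-0.0002,"z":-0.0294,"ax":-0.01,"ay":-0.06,"az":0.01}
{"x":-0.0058,"y":-0.0002,"z":-0.0293,"ax":-0.01,"ay":-0.06,"az":0.01}
{"x":-0.0059,"y":-0.0001,"z":-0.0293,"ax":-0.01,"ay":-0.06,"az":0.01}
{"x":-0.0059,"y":-0.0001,"z":-0.0293,"ax":-0.01,"ay":-0.06,"az":0.01}
as seen from now: total tool shift [-0.0233 -0.0006 -0.1174]
[ 0.5155 -0.1653  0.1582] [ 0.5464 -0.162   0.0916]
```

>>> {"method": "step_arm", "body": {"steps": [{"x": -0.004, "y": 0, "z": -0.02, "ax": 0, "ay": 0, "az": 0, "claw": 0.03}, {"x": -0.006, "y": 0, "z": -0.029, "ax": 0, "ay": 0, "az": 0, "claw": 0.03}, {"x": -0.006, "y": 0, "z": -0.029, "ax": 0, "ay": 0, "az": 0, "claw": 0.03}, {"x": -0.005, "y": 0, "z": -0.025, "ax": 0, "ay": 0, "az": 0, "claw": 0.03}]}}

```text
time_s: 7.57
ee_pos: [0.4631, 0.2201, 0.1939]
eef_rot: [-3.136, 0.162, 3.002]
force: [0.5, -0.4, -2.2]
grip_width: 0.0548
```

```bash
python3 - <<'E'
from h import *
st(); plan(RAIL,[120,0,75],10.7,step=.033)
E
```

```text
t 7.57 loc mm [-132.4   -3.4  193.9] F [ 0.5 -0.3 -2.2] grip 0.0548 q [ 0.42  0.15  1.74 -0.1   1.12 -0.97]
dist 0.3899 rot [ -5.82 -26.34 -13.18] n 12
{"x":-0.0068,"y":-0.0316,"z":0.0037,"ax":-0.48,"ay":-2.19,"az":-1.10}
{"x":-0.0061,"y":-0.0317,"z":0.0036,"ax":-0.48,"ay":-2.19,"az":-1.10}
{"x":-0.0053,"y":-0.0319,"z":0.0036,"ax":-0.48,"ay":-2.19,"az":-1.10}
{"x":-0.0046,"y":-0.0320,"z":0.0035,"ax":-0.48,"ay":-2.19,"az":-1.10}
{"x":-0.0038,"y":-0.0321,"z":0.0034,"ax":-0.48,"ay":-2.19,"az":-1.10}
{"x":-0.0031,"y":-0.0322,"z":0.0033,"ax":-0.48,"ay":-2.19,"az":-1.10}
{"x":-0.0023,"y":-0.0323,"z":0.0031,"ax":-0.48,"ay":-2.19,"az":-1.10}
{"x":-0.0016,"y":-0.0323,"z":0.0029,"ax":-0.48,"ay":-2.19,"az":-1.10}
{"x":-0.0009,"y":-0.0324,"z":0.0027,"ax":-0.48,"ay":-2.19,"az":-1.10}
{"x":-0.0002,"y":-0.0324,"z":0.0024,"ax":-0.48,"ay":-2.19,"az":-1.10}
{"x":0.0006,"y":-0.0324,"z":0.0021,"ax":-0.48,"ay":-2.19,"az":-1.10}
{"x":0.0013,"y":-0.0324,"z":0.0018,"ax":-0.48,"ay":-2.19,"az":-1.10}
as seen from now: total tool shift [-0.0816 -0.3787  0.044 ]
```

>>> {"method": "step_arm", "body": {"steps": [{"x": -0.005, "y": -0.02, "z": 0.002, "ax": -0.5, "ay": -2.2, "az": -1.1, "claw": 0.03}, {"x": -0.006, "y": -0.032, "z": 0.003, "ax": -0.5, "ay": -2.2, "az": -1.1, "claw": 0.03}, {"x": -0.005, "y": -0.032, "z": 0.003, "ax": -0.5, "ay": -2.2, "az": -1.1, "claw": 0.03}, {"x": -0.005, "y": -0.032, "z": 0.003, "ax": -0.5, "ay": -2.2, "az": -1.1, "claw": 0.03}, {"x": -0.004, "y": -0.032, "z": 0.003, "ax": -0.5, "ay": -2.2, "az": -1.1, "claw": 0.03}]}}

```text
time_s: 7.98
ee_pos: [0.4811, 0.07, 0.193]
eef_rot: [3.126, 0.375, 3.11]
force: [1.2, -0.2, -0.9]
grip_width: 0.055
```

>>> {"method": "step_arm", "body": {"steps": [{"x": -0.003, "y": -0.032, "z": 0.003, "ax": -0.5, "ay": -2.2, "az": -1.1, "claw": 0.03}, {"x": -0.002, "y": -0.032, "z": 0.003, "ax": -0.5, "ay": -2.2, "az": -1.1, "claw": 0.03}, {"x": -0.002, "y": -0.032, "z": 0.003, "ax": -0.5, "ay": -2.2, "az": -1.1, "claw": 0.03}, {"x": -0.001, "y": -0.032, "z": 0.003, "ax": -0.5, "ay": -2.2, "az": -1.1, "claw": 0.03}]}}

```text
time_s: 8.32
ee_pos: [0.4941, -0.0603, 0.1853]
eef_rot: [3.133, 0.536, -3.087]
force: [0.8, 0.7, -1.3]
grip_width: 0.0553
```

```bash
python3 - <<'E'
from h import *
st(RAIL); plan(RAIL,[120,0,75],10.7,step=.033)
E
```

```text
t 8.32 loc mm [136.4 106.7  88.8] F [ 0.2  0.6 -1.5] grip 0.0553 q [-0.3  -0.06  2.07  0.31  0.65 -2.12]
dist 0.1088 rot [-1.22 -4.96 -2.6 ] n 4
{"x":0.0032,"y":-0.0268,"z":0.0035,"ax":-0.31,"ay":-1.24,"az":-0.65}
{"x":0.0036,"y":-0.0268,"z":0.0033,"ax":-0.31,"ay":-1.24,"az":-0.65}
{"x":0.0039,"y":-0.0267,"z":0.0031,"ax":-0.31,"ay":-1.24,"az":-0.65}
{"x":0.0043,"y":-0.0267,"z":0.0029,"ax":-0.31,"ay":-1.24,"az":-0.65}
as seen from now: total tool shift [ 0.0128 -0.1071  0.0141]
```

>>> {"method": "step_arm", "body": {"steps": [{"x": 0.003, "y": -0.027, "z": 0.0035, "ax": -0.3, "ay": -1.2, "az": -0.6, "claw": 0.03}, {"x": 0.0036, "y": -0.027, "z": 0.003, "ax": -0.3, "ay": -1.2, "az": -0.6, "claw": 0.03}]}}

```text
time_s: 8.48
ee_pos: [0.4953, -0.1185, 0.1767]
eef_rot: [3.14, 0.584, -3.061]
force: [0.9, 0.6, -1.3]
grip_width: 0.0552
```

```bash
python3 - <<'E'
from h import *
st(RAIL); plan(RAIL,[120,0,75],10.7,step=.033)
E
```

```text
t 8.48 loc mm [128.2  48.7  83.1] F [ 0.3  0.5 -1.6] grip 0.0552 q [-0.46 -0.02  2.07  0.5   0.64 -2.45]
dist 0.05 rot [-0.82 -2.22 -1.31] n 2
{"x":0.0041,"y":-0.0244,"z":0.0037,"ax":-0.41,"ay":-1.11,"az":-0.65}
{"x":0.0044,"y":-0.0244,"z":0.0035,"ax":-0.41,"ay":-1.11,"az":-0.65}
as seen from now: total tool shift [ 0.0082 -0.0488  0.0075]
```

Joint 6 would run out of range with the grip this way round. I'll instead turn the tool half round (plate end for end, gripped end uphill), which also needs less lean. First lift and turn at height.

```bash
cat >> h.py <<'E'
def planR(P,B,n=None,step=.033,rot=6.0):
    o,p,A=now(); P=np.array(P); rv=R.from_matrix(A.T@B).as_rotvec(degrees=True); d=P-p
    n=n or int(max(np.ceil(np.linalg.norm(d)/step),np.ceil(np.linalg.norm(rv)/rot),1))
    print('dist',np.linalg.norm(d).round(4),'rot',rv.round(2),'n',n); Ai=A
    for i in range(n):
        s=Ai.T@(d/n); print('{"x":%.4f,"y":%.4f,"z":%.4f,"ax":%.2f,"ay":%.2f,"az":%.2f}'%(*s,*(rv/n))); Ai=Ai@R.from_rotvec(rv/n,degrees=True).as_matrix()
SIDE=np.array([[0,1,0],[1,0,0],[0,0,-1.]])
def railR(t):
    s,c=np.sin(np.radians(t)),np.cos(np.radians(t))
    return RAIL[1]@np.array([[c,0,-s],[0,-1,0],[-s,0,-c]])
E
python3 - <<'E'
from h import *
planR([.49,-.05,.27],SIDE)
E
```

```text
dist 0.1159 rot [27.63 25.36 91.67] n 17
{"x":-0.0030,"y":0.0041,"z":-0.0046,"ax":1.63,"ay":1.49,"az":5.39}
{"x":-0.0025,"y":0.0042,"z":-0.0048,"ax":1.63,"ay":1.49,"az":5.39}
{"x":-0.0020,"y":0.0043,"z":-0.0049,"ax":1.63,"ay":1.49,"az":5.39}
{"x":-0.0015,"y":0.0043,"z":-0.0051,"ax":1.63,"ay":1.49,"az":5.39}
{"x":-0.0009,"y":0.0042,"z":-0.0053,"ax":1.63,"ay":1.49,"az":5.39}
{"x":-0.0004,"y":0.0042,"z":-0.0054,"ax":1.63,"ay":1.49,"az":5.39}
{"x":0.0001,"y":0.0040,"z":-0.0055,"ax":1.63,"ay":1.49,"az":5.39}
{"x":0.0006,"y":0.0038,"z":-0.0056,"ax":1.63,"ay":1.49,"az":5.39}
{"x":0.0011,"y":0.0036,"z":-0.0057,"ax":1.63,"ay":1.49,"az":5.39}
{"x":0.0016,"y":0.0033,"z":-0.0058,"ax":1.63,"ay":1.49,"az":5.39}
{"x":0.0021,"y":0.0029,"z":-0.0058,"ax":1.63,"ay":1.49,"az":5.39}
{"x":0.0025,"y":0.0026,"z":-0.0058,"ax":1.63,"ay":1.49,"az":5.39}
{"x":0.0028,"y":0.0022,"z":-0.0058,"ax":1.63,"ay":1.49,"az":5.39}
{"x":0.0032,"y":0.0017,"z":-0.0058,"ax":1.63,"ay":1.49,"az":5.39}
{"x":0.0035,"y":0.0012,"z":-0.0057,"ax":1.63,"ay":1.49,"az":5.39}
{"x":0.0037,"y":0.0007,"z":-0.0057,"ax":1.63,"ay":1.49,"az":5.39}
{"x":0.0039,"y":0.0002,"z":-0.0056,"ax":1.63,"ay":1.49,"az":5.39}
```

>>> {"method": "step_arm", "body": {"steps": [{"x": -0.012, "y": 0.018, "z": -0.02, "ax": 0, "ay": 0, "az": 0, "claw": 0.03}, {"x": -0.015, "y": 0.025, "z": -0.025, "ax": 0, "ay": 0, "az": 1, "claw": 0.03}, {"x": -0.015, "y": 0.025, "z": -0.025, "ax": 0, "ay": 1, "az": 3, "claw": 0.03}]}}

```text
time_s: 8.73
ee_pos: [0.4834, -0.0626, 0.2509]
eef_rot: [3.103, 0.556, -3.141]
force: [1.6, -0.6, -1.2]
grip_width: 0.0548
```

```bash
python3 - <<'E'
from h import *
st(RAIL);print(now()[1]);planR([.49,-.05,.27],SIDE)
E
```

```text
t 8.73 loc mm [154.3 105.6 152.9] F [ 0.9 -0.7 -1.7] grip 0.0548 q [-0.32 -0.18  2.01  0.28  0.8  -2.04]
[ 0.48340363 -0.06259517  0.2509412 ]
dist 0.0238 rot [26.66 23.31 88.08] n 16
{"x":-0.0010,"y":0.0008,"z":-0.0008,"ax":1.67,"ay":1.46,"az":5.51}
{"x":-0.0009,"y":0.0009,"z":-0.0008,"ax":1.67,"ay":1.46,"az":5.51}
{"x":-0.0008,"y":0.0009,"z":-0.0009,"ax":1.67,"ay":1.46,"az":5.51}
{"x":-0.0007,"y":0.0010,"z":-0.0009,"ax":1.67,"ay":1.46,"az":5.51}
{"x":-0.0005,"y":0.0010,"z":-0.0009,"ax":1.67,"ay":1.46,"az":5.51}
{"x":-0.0004,"y":0.0010,"z":-0.0010,"ax":1.67,"ay":1.46,"az":5.51}
{"x":-0.0003,"y":0.0010,"z":-0.0010,"ax":1.67,"ay":1.46,"az":5.51}
{"x":-0.0002,"y":0.0010,"z":-0.0011,"ax":1.67,"ay":1.46,"az":5.51}
{"x":-0.0000,"y":0.0010,"z":-0.0011,"ax":1.67,"ay":1.46,"az":5.51}
{"x":0.0001,"y":0.0010,"z":-0.0011,"ax":1.67,"ay":1.46,"az":5.51}
{"x":0.0002,"y":0.0009,"z":-0.0011,"ax":1.67,"ay":1.46,"az":5.51}
{"x":0.0003,"y":0.0009,"z":-0.0012,"ax":1.67,"ay":1.46,"az":5.51}
{"x":0.0004,"y":0.0008,"z":-0.0012,"ax":1.67,"ay":1.46,"az":5.51}
{"x":0.0005,"y":0.0007,"z":-0.0012,"ax":1.67,"ay":1.46,"az":5.51}
{"x":0.0006,"y":0.0006,"z":-0.0012,"ax":1.67,"ay":1.46,"az":5.51}
{"x":0.0007,"y":0.0005,"z":-0.0012,"ax":1.67,"ay":1.46,"az":5.51}
```

>>> {"method": "step_arm", "body": {"steps": [{"x": -0.001, "y": 0.001, "z": -0.001, "ax": 1, "ay": 1, "az": 4, "claw": 0.03}, {"x": -0.001, "y": 0.001, "z": -0.001, "ax": 1.7, "ay": 1.5, "az": 6, "claw": 0.03}, {"x": -0.001, "y": 0.001, "z": -0.001, "ax": 1.7, "ay": 1.5, "az": 6, "claw": 0.03}, {"x": -0.001, "y": 0.001, "z": -0.001, "ax": 1.7, "ay": 1.5, "az": 6, "claw": 0.03}, {"x": -0.0005, "y": 0.001, "z": -0.001, "ax": 1.7, "ay": 1.5, "az": 6, "claw": 0.03}]}}

```text
time_s: 9.15
ee_pos: [0.4865, -0.0581, 0.2661]
eef_rot: [2.992, 0.39, 2.586]
force: [0.2, 0.1, -2.0]
grip_width: 0.0551
```

>>> {"method": "step_arm", "body": {"steps": [{"x": 0, "y": 0.001, "z": -0.001, "ax": 1.7, "ay": 1.5, "az": 6, "claw": 0.03}, {"x": 0, "y": 0.001, "z": -0.001, "ax": 1.7, "ay": 1.5, "az": 6, "claw": 0.03}, {"x": 0, "y": 0.001, "z": -0.001, "ax": 1.7, "ay": 1.5, "az": 6, "claw": 0.03}, {"x": 0, "y": 0.001, "z": -0.001, "ax": 1.7, "ay": 1.5, "az": 6, "claw": 0.03}, {"x": 0, "y": 0.001, "z": -0.001, "ax": 1.7, "ay": 1.5, "az": 6, "claw": 0.03}]}}

```text
time_s: 9.57
ee_pos: [0.4887, -0.054, 0.2725]
eef_rot: [2.998, 0.172, 2.041]
force: [-0.2, -0.1, -1.4]
grip_width: 0.055
```

```bash
python3 - <<'E'
from h import *
st(RAIL);print(now()[1]);planR([.49,-.05,.27],SIDE)
E
```

```text
t 9.57 loc mm [169.  113.5 169.8] F [-0.8 -0.1 -1.2] grip 0.055 q [-0.16 -0.01  1.73 -0.06  1.2  -0.62]
[ 0.48865637 -0.05404835  0.27249704]
dist 0.0049 rot [10.4   7.74 27.54] n 6
{"x":0.0006,"y":0.0005,"z":0.0004,"ax":1.73,"ay":1.29,"az":4.59}
{"x":0.0006,"y":0.0004,"z":0.0004,"ax":1.73,"ay":1.29,"az":4.59}
{"x":0.0006,"y":0.0004,"z":0.0004,"ax":1.73,"ay":1.29,"az":4.59}
{"x":0.0006,"y":0.0003,"z":0.0004,"ax":1.73,"ay":1.29,"az":4.59}
{"x":0.0007,"y":0.0003,"z":0.0004,"ax":1.73,"ay":1.29,"az":4.59}
{"x":0.0007,"y":0.0003,"z":0.0004,"ax":1.73,"ay":1.29,"az":4.59}
```

```bash
python3 - <<'E'
from h import *
P=RAIL[0]+RAIL[1]@np.array([.194,0,.085]); print(P)
planR(P,railR(10))
E
```

```text
[ 0.55908287 -0.16059077  0.2062241 ]
dist 0.1439 rot [  0.43   8.51 112.1 ] n 19
{"x":-0.0060,"y":0.0001,"z":0.0046,"ax":0.02,"ay":0.45,"az":5.90}
{"x":-0.0060,"y":0.0007,"z":0.0046,"ax":0.02,"ay":0.45,"az":5.90}
{"x":-0.0059,"y":0.0013,"z":0.0045,"ax":0.02,"ay":0.45,"az":5.90}
{"x":-0.0058,"y":0.0019,"z":0.0045,"ax":0.02,"ay":0.45,"az":5.90}
{"x":-0.0056,"y":0.0025,"z":0.0045,"ax":0.02,"ay":0.45,"az":5.90}
{"x":-0.0053,"y":0.0031,"z":0.0044,"ax":0.02,"ay":0.45,"az":5.90}
{"x":-0.0050,"y":0.0036,"z":0.0044,"ax":0.02,"ay":0.45,"az":5.90}
{"x":-0.0046,"y":0.0041,"z":0.0043,"ax":0.02,"ay":0.45,"az":5.90}
{"x":-0.0042,"y":0.0046,"z":0.0043,"ax":0.02,"ay":0.45,"az":5.90}
{"x":-0.0038,"y":0.0050,"z":0.0043,"ax":0.02,"ay":0.45,"az":5.90}
{"x":-0.0033,"y":0.0054,"z":0.0042,"ax":0.02,"ay":0.45,"az":5.90}
{"x":-0.0027,"y":0.0057,"z":0.0042,"ax":0.02,"ay":0.45,"az":5.90}
{"x":-0.0022,"y":0.0059,"z":0.0042,"ax":0.02,"ay":0.45,"az":5.90}
{"x":-0.0016,"y":0.0061,"z":0.0042,"ax":0.02,"ay":0.45,"az":5.90}
{"x":-0.0010,"y":0.0063,"z":0.0042,"ax":0.02,"ay":0.45,"az":5.90}
{"x":-0.0004,"y":0.0063,"z":0.0041,"ax":0.02,"ay":0.45,"az":5.90}
{"x":0.0003,"y":0.0063,"z":0.0041,"ax":0.02,"ay":0.45,"az":5.90}
{"x":0.0009,"y":0.0063,"z":0.0041,"ax":0.02,"ay":0.45,"az":5.90}
{"x":0.0015,"y":0.0062,"z":0.0042,"ax":0.02,"ay":0.45,"az":5.90}
```

Rotate first at this height (pure turn), translate afterwards.

>>> {"method": "step_arm", "body": {"steps": [{"x": 0, "y": 0, "z": 0, "ax": 0, "ay": 0.5, "az": 6, "claw": 0.03}, {"x": 0, "y": 0, "z": 0, "ax": 0, "ay": 0.5, "az": 6.5, "claw": 0.03}, {"x": 0, "y": 0, "z": 0, "ax": 0, "ay": 0.5, "az": 6.5, "claw": 0.03}, {"x": 0, "y": 0, "z": 0, "ax": 0, "ay": 0.5, "az": 6.5, "claw": 0.03}, {"x": 0, "y": 0, "z": 0, "ax": 0, "ay": 0.5, "az": 6.5, "claw": 0.03}]}}

```text
time_s: 9.98
ee_pos: [0.4904, -0.0545, 0.2721]
eef_rot: [2.943, 0.023, 1.469]
force: [-0.1, 0.5, -1.0]
grip_width: 0.0551
```

>>> {"method": "step_arm", "body": {"steps": [{"x": 0, "y": 0, "z": 0, "ax": 0, "ay": 0.5, "az": 6.5, "claw": 0.03}, {"x": 0, "y": 0, "z": 0, "ax": 0, "ay": 0.5, "az": 6.5, "claw": 0.03}, {"x": 0, "y": 0, "z": 0, "ax": 0, "ay": 0.5, "az": 6.5, "claw": 0.03}, {"x": 0, "y": 0, "z": 0, "ax": 0, "ay": 0.5, "az": 6.5, "claw": 0.03}, {"x": 0, "y": 0, "z": 0, "ax": 0, "ay": 0.5, "az": 6.5, "claw": 0.03}]}}

```text
time_s: 10.4
ee_pos: [0.4913, -0.0556, 0.2718]
eef_rot: [2.976, -0.134, 0.89]
force: [0.4, 0.2, -0.5]
grip_width: 0.055
```

>>> {"method": "step_arm", "body": {"steps": [{"x": 0, "y": 0, "z": 0, "ax": 0, "ay": 0.5, "az": 6.5, "claw": 0.03}, {"x": 0, "y": 0, "z": 0, "ax": 0, "ay": 0.5, "az": 6.5, "claw": 0.03}, {"x": 0, "y": 0, "z": 0, "ax": 0, "ay": 0.5, "az": 6.5, "claw": 0.03}, {"x": 0, "y": 0, "z": 0, "ax": 0, "ay": 0.5, "az": 6.5, "claw": 0.03}, {"x": 0, "y": 0, "z": 0, "ax": 0, "ay": 0.5, "az": 6.5, "claw": 0.03}]}}

```text
time_s: 10.82
ee_pos: [0.4922, -0.0568, 0.2715]
eef_rot: [3.093, -0.247, 0.29]
force: [0.1, -0.1, -0.9]
grip_width: 0.055
```

```bash
python3 - <<'E'
from h import *
st(RAIL)
P=RAIL[0]+RAIL[1]@np.array([.194,0,.085]); print(P)
planR(P,railR(10))
E
```

```text
t 10.82 loc mm [171.4 110.4 167.5] F [-0.3 -0.1 -0.9] grip 0.055 q [-0.23 -0.02  1.75  0.09  1.17  1.03]
[ 0.55908287 -0.16059077  0.2062241 ]
dist 0.1396 rot [ 0.16  0.61 10.07] n 5
{"x":0.0035,"y":0.0230,"z":0.0155,"ax":0.03,"ay":0.12,"az":2.01}
{"x":0.0043,"y":0.0229,"z":0.0155,"ax":0.03,"ay":0.12,"az":2.01}
{"x":0.0050,"y":0.0227,"z":0.0155,"ax":0.03,"ay":0.12,"az":2.01}
{"x":0.0058,"y":0.0225,"z":0.0155,"ax":0.03,"ay":0.12,"az":2.01}
{"x":0.0066,"y":0.0223,"z":0.0155,"ax":0.03,"ay":0.12,"az":2.01}
```

>>> {"method": "step_arm", "body": {"steps": [{"x": 0.0035, "y": 0.023, "z": 0.012, "ax": 0, "ay": 0.1, "az": 2, "claw": 0.03}, {"x": 0.0043, "y": 0.023, "z": 0.0155, "ax": 0, "ay": 0.1, "az": 2, "claw": 0.03}, {"x": 0.005, "y": 0.0225, "z": 0.0155, "ax": 0, "ay": 0.1, "az": 2, "claw": 0.03}, {"x": 0.006, "y": 0.0225, "z": 0.0155, "ax": 0, "ay": 0.1, "az": 2, "claw": 0.03}, {"x": 0.0065, "y": 0.0225, "z": 0.0155, "ax": 0, "ay": 0.1, "az": 2, "claw": 0.03}]}}

```text
time_s: 11.23
ee_pos: [0.5608, -0.164, 0.2116]
eef_rot: [3.139, -0.27, 0.098]
force: [-0.6, 0.5, -0.6]
grip_width: 0.0553
```

```bash
python3 - <<'E'
from h import *
st(RAIL)
P=RAIL[0]+RAIL[1]@np.array([.194,0,.03])
planR(P,railR(10))
for n in ['top','scene','wrist']:
    st(RAIL); p,d=vision.camera(n); cv2.imwrite(f"pics/{n}5.png",p[:,:,::-1]); np.save(f'pics/{n}5.npy',d)
a=cv2.imread('pics/top5.png')[170:340,330:470]; b=cv2.imread('pics/scene5.png')[200:400,290:450]
cv2.imwrite('pics/c5.png',np.hstack([cv2.resize(a,(400,486),interpolation=cv2.INTER_CUBIC),cv2.resize(b,(389,486),interpolation=cv2.INTER_CUBIC)]))
E
```

```text
t 11.23 loc mm [197.5  -3.6  89.3] F [-0.8  0.6 -0.4] grip 0.0553 q [-0.41  0.23  1.62  0.14  1.06  1.01]
dist 0.0595 rot [ 0.33 -0.45 -0.56] n 2
{"x":0.0032,"y":-0.0020,"z":0.0295,"ax":0.16,"ay":-0.23,"az":-0.28}
{"x":0.0033,"y":-0.0019,"z":0.0295,"ax":0.16,"ay":-0.23,"az":-0.28}
t 11.23 loc mm [197.5  -3.6  89.3] F [-0.8  0.6 -0.4] grip 0.0553 q [-0.41  0.23  1.62  0.14  1.06  1.01]
t 11.28 loc mm [196.3  -6.4  86.1] F [-4.1 -2.6 -5. ] grip 0.0551 q [-0.41  0.24  1.61  0.15  1.06  1.01]
t 11.33 loc mm [196.   -4.6  87.3] F [-1.2  0.9 -1.1] grip 0.0548 q [-0.41  0.24  1.62  0.14  1.06  1.01]
```

View pics/c5.png

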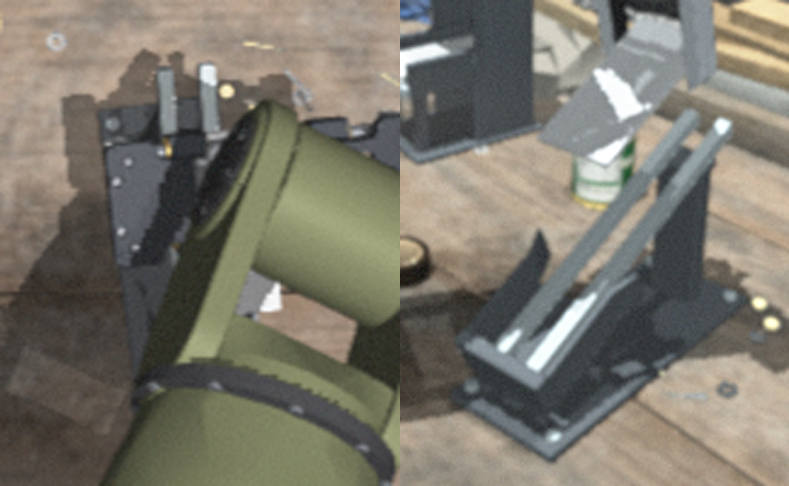

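View pics/wrist5.png

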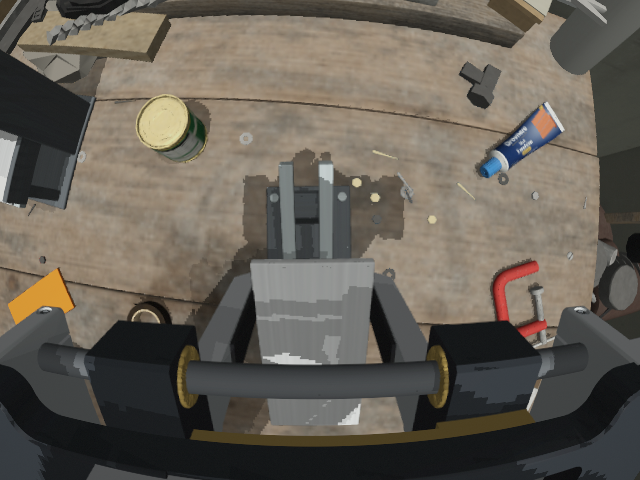

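```bash
python3 - <<'E'
from h import *
im=cv2.imread('pics/scene5.png');D=np.load('pics/scene5.npy');C=cloud('scene',D)
L=(C-RAIL[0])@RAIL[1]*1000
m=(D>0)&(L[:,:,0]>80)&(L[:,:,0]<180)&(abs(L[:,:,1])<40)&(L[:,:,2]>80)&(L[:,:,2]<140)
P=L[m];print(len(P))
for _ in range(6):
    A=np.c_[P[:,:2],np.ones(len(P))];k=np.linalg.lstsq(A,P[:,2],rcond=None)[0];e=P[:,2]-A@k;P=P[abs(e)<max(1.5,2.*e.std())]
print(len(P),k,np.degrees(np.arctan(k[:2])),e.std(),P.min(0),P.max(0))
r=cv2.minAreaRect(P[:,:2].astype(np.float32));print(r)
# rails in rail frame as check
m=(D>0)&(abs(L[:,:,2])<4)&(L[:,:,0]>5)&(L[:,:,0]<235)&(abs(L[:,:,1])<25)&(im.min(2)>110)
Q=L[m];print('rails',len(Q),Q.min(0),Q.max(0),np.median(Q[:,2]));
for x0 in range(40,240,40):
    q=Q[abs(Q[:,0]-x0)<10]; print(x0,np.percentile(q[:,1],[2,98]).round(1),np.median(q[:,2]).round(2))
# same for wrist
z=None
o,pp,A=now(); d=np.load('pics/wrist5.npy')
c=vision.camera_params('wrist');f=240/np.tan(np.radians(c['fov_y']/2))
def lp(u,v,zz):
    o_,dd=wray(u,v,A,pp); o2=RAIL[1].T@(o_-RAIL[0]);d2=RAIL[1].T@dd; return (o2+d2*(zz-o2[2])/d2[2])*1000
for u in (281,293,320,333): print('rail far end',lp(u,164,0).round(1), lp(u+0,240,0).round(1))
E
```

```text
1376
1215 [ 1.28886888e-02 -6.41587744e-03  1.03127711e+02] [ 0.73842658 -0.36759766] 0.6838271751530902 [102.08802715 -35.93144723 103.01951938] [179.99017727  21.3032262  107.02394087]
((141.07687377929688, -7.379514694213867), (78.04474639892578, 57.120025634765625), 0.280327707529068)
rails 1477 [  5.06417052 -21.84862787  -3.99594715] [234.85046454  18.57489441   2.98828925] -0.2300049148329837
40 [-21.4  14.6] -0.28
80 [-21.2  16.7] -0.31
120 [-21.2  16.2] -0.1
160 [-20.6  16.9] -0.41
200 [-20.7  17.3] -0.24
rail far end [241.1  16.5   0. ] [182.5  18.9   0. ]
rail far end [240.9   8.2   0. ] [182.4   9.8   0. ]
rail far end [240.7 -10.6   0. ] [182.1 -10.6   0. ]
rail far end [240.6 -19.7   0. ] [182.  -20.4   0. ]
```

Plate sits parallel to the rails (0.7° pitch, square), about 5 mm to one side. Correcting while descending.

```bash
python3 - <<'E'
from h import *
st(RAIL)
P=RAIL[0]+RAIL[1]@np.array([.196,0,.02])
planR(P,railR(10),n=4)
E
```

```text
t 11.38 loc mm [196.4  -3.3  88.6] F [-1.4  0.2 -0.8] grip 0.055 q [-0.41  0.23  1.62  0.14  1.06  1.01]
dist 0.0687 rot [ 0.26 -0.28 -0.58] n 4
{"x":0.0028,"y":-0.0009,"z":0.0169,"ax":0.07,"ay":-0.07,"az":-0.14}
{"x":0.0028,"y":-0.0009,"z":0.0169,"ax":0.07,"ay":-0.07,"az":-0.14}
{"x":0.0028,"y":-0.0009,"z":0.0169,"ax":0.07,"ay":-0.07,"az":-0.14}
{"x":0.0029,"y":-0.0008,"z":0.0169,"ax":0.07,"ay":-0.07,"az":-0.14}
```

>>> {"method": "step_arm", "body": {"steps": [{"x": 0.003, "y": -0.0012, "z": 0.014, "ax": 0, "ay": 0, "az": -0.2, "claw": 0.03}, {"x": 0.003, "y": -0.001, "z": 0.017, "ax": 0, "ay": 0, "az": -0.2, "claw": 0.03}, {"x": 0.003, "y": -0.001, "z": 0.017, "ax": 0, "ay": 0, "az": -0.2, "claw": 0.03}, {"x": 0.0025, "y": -0.001, "z": 0.014, "ax": 0, "ay": 0, "az": 0, "claw": 0.03}, {"x": 0, "y": 0, "z": 0, "ax": 0, "ay": 0, "az": 0, "claw": 0.03}]}}

```text
time_s: 11.8
ee_pos: [0.5883, -0.1551, 0.1561]
eef_rot: [3.133, -0.272, 0.114]
force: [-0.1, 0.2, -1.9]
grip_width: 0.0551
```

```bash
python3 - <<'E'
from h import *
st(RAIL)
P=RAIL[0]+RAIL[1]@np.array([.196,0.0,-.006])
planR(P,railR(10),n=4)
p,d=vision.camera('scene'); cv2.imwrite("pics/s6.png",cv2.resize(p[200:400,290:450,::-1],None,fx=3.5,fy=3,interpolation=cv2.INTER_CUBIC))
st(RAIL)
C=cloud('scene',d);L=(C-RAIL[0])@RAIL[1]*1000
m=(d>0)&(L[:,:,0]>80)&(L[:,:,0]<180)&(abs(L[:,:,1])<40)&(L[:,:,2]>15)&(L[:,:,2]<70)
P=L[m]
for _ in range(6):
    A=np.c_[P[:,:2],np.ones(len(P))];k=np.linalg.lstsq(A,P[:,2],rcond=None)[0];e=P[:,2]-A@k;P=P[abs(e)<max(1.5,2.*e.std())]
print(len(P),k,np.degrees(np.arctan(k[:2])),e.std(),P.min(0),P.max(0)); print(cv2.minAreaRect(P[:,:2].astype(np.float32)))
E
```

```text
t 11.8 loc mm [199.7   2.3  27.1] F [-0.9  0.3 -1.7] grip 0.0551 q [-0.37  0.33  1.62  0.15  0.95  1.02]
dist 0.0334 rot [ 0.42 -0.59  0.32] n 4
{"x":0.0004,"y":0.0005,"z":0.0083,"ax":0.10,"ay":-0.15,"az":0.08}
{"x":0.0005,"y":0.0005,"z":0.0083,"ax":0.10,"ay":-0.15,"az":0.08}
{"x":0.0005,"y":0.0005,"z":0.0083,"ax":0.10,"ay":-0.15,"az":0.08}
{"x":0.0005,"y":0.0006,"z":0.0083,"ax":0.10,"ay":-0.15,"az":0.08}
t 11.85 loc mm [200.3   2.1  28.3] F [ 0.  -0.2 -1.1] grip 0.0549 q [-0.37  0.33  1.62  0.15  0.95  1.02]
1059 [ 1.56783960e-02 -6.56767671e-03  4.34551991e+01] [ 0.89823232 -0.37629475] 0.731407387368035 [105.18961339 -28.03903565  43.52126237] [179.94962958  29.89314716  47.72595727]
((142.56382751464844, 0.9081764221191406), (74.8467788696289, 57.50033950805664), 0.5828137397766113)
```

View pics/s6.png

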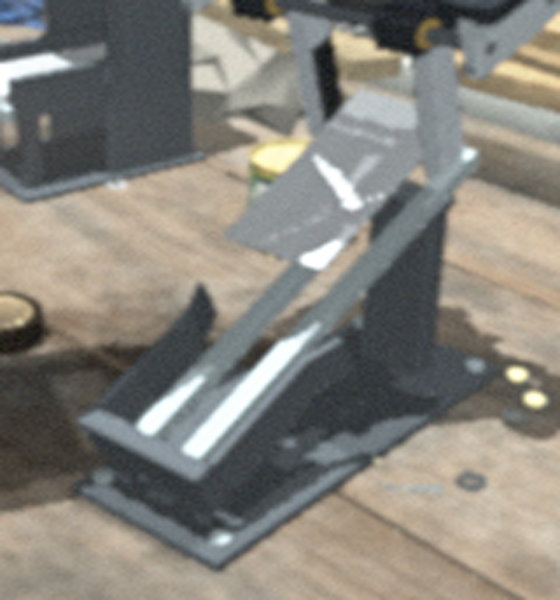

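>>> {"method": "step_arm", "body": {"steps": [{"x": 0, "y": 0.001, "z": 0.008, "ax": 0.1, "ay": -0.25, "az": 0, "claw": 0.03}, {"x": 0, "y": 0.001, "z": 0.008, "ax": 0.1, "ay": -0.25, "az": 0, "claw": 0.03}, {"x": 0, "y": 0.001, "z": 0.008, "ax": 0.1, "ay": -0.25, "az": 0, "claw": 0.03}, {"x": 0, "y": 0, "z": 0.006, "ax": 0, "ay": 0, "az": 0, "claw": 0.03}, {"x": 0, "y": 0, "z": 0, "ax": 0, "ay": 0, "az": 0, "claw": 0.03}]}}

```text
time_s: 12.27
ee_pos: [0.5978, -0.1577, 0.1306]
eef_rot: [3.135, -0.264, 0.116]
force: [0.5, 0.4, -1.5]
grip_width: 0.055
```

```bash
python3 - <<'E'
from h import *
st(RAIL)
P=RAIL[0]+RAIL[1]@np.array([.196,-.0008,-.012])
planR(P,railR(10),n=2)
E
```

```text
t 12.27 loc mm [ 1.972e+02 -1.300e+00  1.000e-01] F [-0.1  0.4 -1.6] grip 0.055 q [-0.37  0.39  1.61  0.15  0.91  1.01]
dist 0.0122 rot [ 0.26 -0.12  0.45] n 2
{"x":0.0005,"y":-0.0003,"z":0.0061,"ax":0.13,"ay":-0.06,"az":0.23}
{"x":0.0005,"y":-0.0003,"z":0.0061,"ax":0.13,"ay":-0.06,"az":0.23}
```

>>> {"method": "step_arm", "body": {"steps": [{"x": 0.0005, "y": 0, "z": 0.005, "ax": 0.1, "ay": -0.2, "az": 0.2, "claw": 0.03}, {"x": 0.0005, "y": 0, "z": 0.004, "ax": 0.1, "ay": 0, "az": 0.2, "claw": 0.03}, {"x": 0, "y": 0, "z": 0, "ax": 0, "ay": 0, "az": 0, "claw": 0.03}]}}

```text
time_s: 12.52
ee_pos: [0.6013, -0.1576, 0.1214]
eef_rot: [3.141, -0.26, 0.108]
force: [-0.2, -0.2, -2.6]
grip_width: 0.0549
```

```bash
python3 - <<'E'
from h import *
st(RAIL)
P=RAIL[0]+RAIL[1]@np.array([.196,-.0008,-.012])
planR(P,railR(10),n=2)
p,d=vision.camera('scene'); cv2.imwrite("pics/s7.png",cv2.resize(p[200:400,290:450,::-1],None,fx=3.5,fy=3,interpolation=cv2.INTER_CUBIC))
st(RAIL)
C=cloud('scene',d);L=(C-RAIL[0])@RAIL[1]*1000
m=(d>0)&(L[:,:,0]>100)&(L[:,:,0]<175)&(abs(L[:,:,1]+2)<30)&(L[:,:,2]>2)&(L[:,:,2]<30)
P=L[m]
for _ in range(6):
    A=np.c_[P[:,:2],np.ones(len(P))];k=np.linalg.lstsq(A,P[:,2],rcond=None)[0];e=P[:,2]-A@k;P=P[abs(e)<max(1.5,2.*e.std())]
print(len(P),k,np.degrees(np.arctan(k[:2])),e.std(),P.min(0),P.max(0),'top z at 163',k@[163,-2,1],'low end',k@[103,-2,1]); print(cv2.minAreaRect(P[:,:2].astype(np.float32)))
E
```

```text
t 12.52 loc mm [196.5  -1.6  -9.8] F [-1.3 -0.2 -2.2] grip 0.0549 q [-0.37  0.41  1.6   0.15  0.9   1.02]
dist 0.0024 rot [ 0.05  0.1  -0.  ] n 2
{"x":-0.0001,"y":-0.0004,"z":0.0011,"ax":0.03,"ay":0.05,"az":-0.00}
{"x":-0.0001,"y":-0.0004,"z":0.0011,"ax":0.03,"ay":0.05,"az":-0.00}
t 12.57 loc mm [196.7  -1.6  -9.5] F [-0.4 -0.6 -1.3] grip 0.055 q [-0.37  0.41  1.6   0.15  0.9   1.02]
985 [ 4.65423891e-03 -3.35952203e-03  8.84084294e+00] [ 0.26666632 -0.19248571] 0.7762152009062264 [101.64809199 -31.88236655   7.78359648] [174.98413887  25.52160637  11.23473733] top z at 163 9.606202928620828 low end 9.32694859396589
((138.27601623535156, -3.0250587463378906), (57.367862701416016, 73.33702850341797), 89.50732421875)
```

View pics/s7.png

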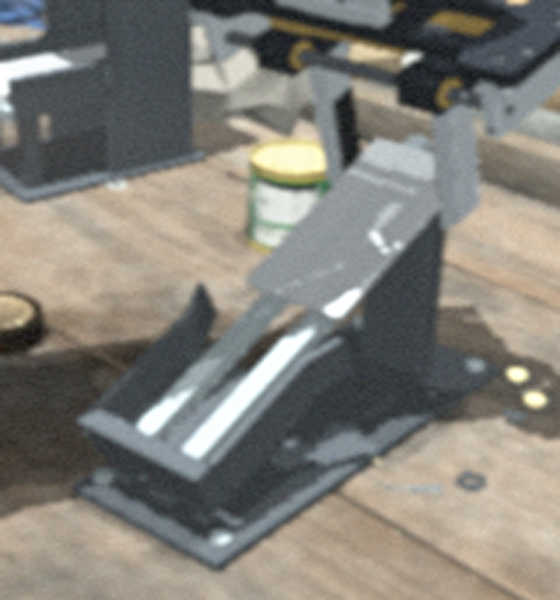

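Parallel within 0.3°, y within 1 mm, 4 mm above the rails. Lowering until contact.

>>> {"method": "step_arm", "body": {"steps": [{"x": 0, "y": -0.0005, "z": 0.002, "ax": 0, "ay": 0, "az": 0, "claw": 0.03}, {"x": 0, "y": -0.0005, "z": 0.0012, "ax": 0, "ay": 0, "az": 0, "claw": 0.03}]}}

```text
time_s: 12.73
ee_pos: [0.6022, -0.1566, 0.1188]
eef_rot: [3.14, -0.261, 0.108]
force: [-0.6, 0.1, -1.5]
grip_width: 0.0551
```

>>> {"method": "step_arm", "body": {"steps": [{"x": 0, "y": 0, "z": 0.0012, "ax": 0, "ay": 0, "az": 0, "claw": 0.03}]}}

```text
time_s: 12.82
ee_pos: [0.6026, -0.1566, 0.1178]
eef_rot: [3.14, -0.261, 0.108]
force: [0.2, 1.0, -1.5]
grip_width: 0.0548
```

```bash
python3 - <<'E'
from h import *
st(RAIL)
E
```

```text
t 12.82 loc mm [196.2  -0.7 -13.7] F [-0.4  1.  -1.4] grip 0.0548 q [-0.36  0.41  1.6   0.15  0.89  1.02]
```

>>> {"method": "step_arm", "body": {"steps": [{"x": 0, "y": 0, "z": 0.0008, "ax": 0, "ay": 0, "az": 0, "claw": 0.03}]}}

```text
time_s: 12.9
ee_pos: [0.6028, -0.1564, 0.1169]
eef_rot: [3.14, -0.261, 0.109]
force: [0.0, 0.8, -1.4]
grip_width: 0.0549
```

>>> {"method": "step_arm", "body": {"steps": [{"x": 0, "y": 0, "z": 0.0008, "ax": 0, "ay": 0, "az": 0, "claw": 0.03}]}}

```text
time_s: 12.98
ee_pos: [0.6031, -0.1565, 0.1169]
eef_rot: [3.14, -0.262, 0.109]
force: [-11.3, 1.0, 13.8]
grip_width: 0.0551
```

```bash
python3 - <<'E'
from h import *
st(RAIL)
E
```

```text
t 12.98 loc mm [196.3  -0.7 -14.7] F [-4.2  2.2 17.2] grip 0.0551 q [-0.36  0.42  1.6   0.15  0.89  1.02]
```

Contact with the rails (17 N). Relax a touch and open the fingers.

>>> {"method": "step_arm", "body": {"steps": [{"x": 0, "y": 0, "z": -0.0003, "ax": 0, "ay": 0, "az": 0, "claw": 0.03}, {"x": 0, "y": 0, "z": 0, "ax": 0, "ay": 0, "az": 0, "claw": 0.09}, {"x": 0, "y": 0, "z": 0, "ax": 0, "ay": 0, "az": 0, "claw": 0.09}, {"x": 0, "y": 0, "z": 0, "ax": 0, "ay": 0, "az": 0, "claw": 0.09}, {"x": 0, "y": 0, "z": 0, "ax": 0, "ay": 0, "az": 0, "claw": 0.09}]}}

```text
time_s: 13.4
ee_pos: [0.6034, -0.1567, 0.118]
eef_rot: [3.139, -0.263, 0.109]
force: [-0.2, 0.8, -0.1]
grip_width: 0.0783
```

>>> {"method": "step_arm", "body": {"steps": [{"x": 0, "y": 0, "z": 0, "ax": 0, "ay": 0, "az": 0, "claw": 0.09}, {"x": 0, "y": 0, "z": 0, "ax": 0, "ay": 0, "az": 0, "claw": 0.09}, {"x": 0, "y": 0, "z": 0, "ax": 0, "ay": 0, "az": 0, "claw": 0.09}, {"x": 0, "y": 0, "z": 0, "ax": 0, "ay": 0, "az": 0, "claw": 0.09}, {"x": 0, "y": 0, "z": 0, "ax": 0, "ay": 0, "az": 0, "claw": 0.09}]}}

```text
time_s: 13.82
ee_pos: [0.6035, -0.1567, 0.118]
eef_rot: [3.139, -0.263, 0.109]
force: [-0.2, 0.7, 0.2]
grip_width: 0.0899
```

```bash
python3 - <<'E'
from h import *
st(RAIL)
p,d=vision.camera('scene'); cv2.imwrite("pics/s8.png",cv2.resize(p[200:400,290:450,::-1],None,fx=3.5,fy=3,interpolation=cv2.INTER_CUBIC))
E
```

```text
t 13.82 loc mm [197.1  -0.9 -13.8] F [-0.1  0.7  0.2] grip 0.0899 q [-0.36  0.41  1.6   0.15  0.89  1.02]
```

View pics/s8.png

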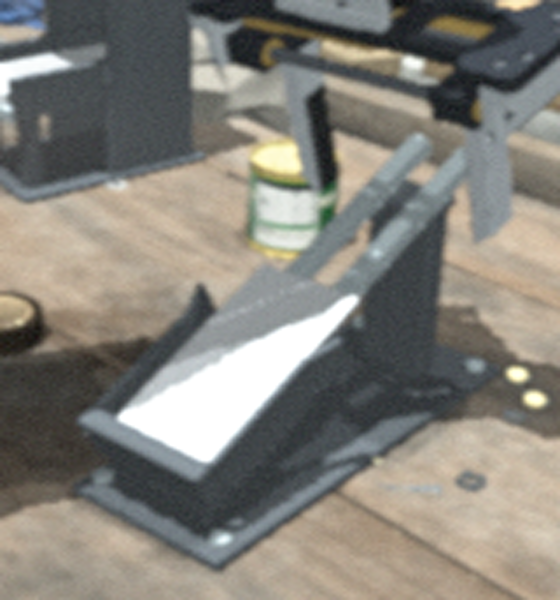

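The plate slid down to the stop. Retreat along the tool axis and verify.

>>> {"method": "step_arm", "body": {"steps": [{"x": 0, "y": 0, "z": -0.02, "ax": 0, "ay": 0, "az": 0, "claw": 0.09}, {"x": 0, "y": 0, "z": -0.035, "ax": 0, "ay": 0, "az": 0, "claw": 0.09}, {"x": 0, "y": 0, "z": -0.035, "ax": 0, "ay": 0, "az": 0, "claw": 0.09}, {"x": 0, "y": 0, "z": -0.035, "ax": 0, "ay": 0, "az": 0, "claw": 0.09}, {"x": 0, "y": 0, "z": -0.03, "ax": 0, "ay": 0, "az": 0, "claw": 0.09}]}}

```text
time_s: 14.28
ee_pos: [0.5602, -0.1596, 0.2652]
eef_rot: [-3.138, -0.25, 0.108]
force: [-0.2, 0.3, -0.4]
grip_width: 0.0898
```

>>> {"method": "step_arm", "body": {"steps": [{"x": 0, "y": -0.04, "z": -0.01, "ax": 0, "ay": 0, "az": 0, "claw": 0.09}, {"x": 0, "y": -0.04, "z": -0.01, "ax": 0, "ay": 0, "az": 0, "claw": 0.09}, {"x": -0.01, "y": -0.04, "z": 0, "ax": 0, "ay": 0, "az": 0, "claw": 0.09}, {"x": -0.01, "y": -0.04, "z": 0, "ax": 0, "ay": 0, "az": 0, "claw": 0.09}, {"x": 0, "y": 0, "z": 0, "ax": 0, "ay": 0, "az": 0, "claw": 0.09}]}}

```text
time_s: 14.7
ee_pos: [0.5175, -0.0009, 0.2893]
eef_rot: [3.141, -0.264, 0.102]
force: [-1.1, -0.7, 1.1]
grip_width: 0.0902
```

```bash
python3 - <<'E'
from h import *
o=st(RAIL); print(o['ee_pos'])
for n in ('scene','top'):
    p,D=vision.camera(n); im=p[:,:,::-1]; cv2.imwrite(f"pics/{n}9.png",im); C=cloud(n,D);L=(C-RAIL[0])@RAIL[1]*1000
    m=(D>0)&(L[:,:,0]>-6)&(L[:,:,0]<140)&(abs(L[:,:,1]+1)<31)&(L[:,:,2]>1)&(L[:,:,2]<12)&(p.min(2)>90)
    P=L[m]
    if len(P)>100:
        for _ in range(6):
            A=np.c_[P[:,:2],np.ones(len(P))];k=np.linalg.lstsq(A,P[:,2],rcond=None)[0];e=P[:,2]-A@k;P=P[abs(e)<max(2,2.5*e.std())]
        print(n,len(P),np.degrees(np.arctan(k[:2])),'z mid',k@[60,0,1],np.percentile(P,[.5,99.5],axis=0).round(1)); print(cv2.minAreaRect(P[:,:2].astype(np.float32)))
    for a,lo,hi in (('tin',[.62,-.06,.062],[.76,.06,.09]),('tape',[.42,-.04,.014],[.52,.06,.03])):
        q=(D>0)&np.all((C>lo)&(C<hi),-1); Q=C[q]; print(' ',a,len(Q),Q.min(0).round(4) if len(Q) else '',Q.max(0).round(4) if len(Q) else '')
    Lr=(C-RACK[0])@RACK[1]*1000; q=(D>0)&(abs(Lr[:,:,1])<18)&(Lr[:,:,0]>8)&(Lr[:,:,0]<30)&(Lr[:,:,2]>60); print(' stack z',np.median(Lr[q][:,2]))
a=cv2.imread('pics/top9.png')[100:330,160:460]; cv2.imwrite('pics/c9.png',cv2.resize(a,None,fx=2.6,fy=2.6,interpolation=cv2.INTER_CUBIC))
E
```

```text
t 14.7 loc mm [207.2 163.3 170.5] F [-0.6 -0.6  1.5] grip 0.0902 q [-0.1   0.02  1.68  0.06  1.19  1.36]
[ 0.51745663 -0.0008655   0.28928323]
scene 1938 [-0.06695801  0.10616399] z mid 5.122533120998853 [[  4.3 -29.5   3. ]
 [119.4  25.7   7.2]]
((61.650856018066406, -0.4399223327636719), (58.52308654785156, 117.78968811035156), 88.22772979736328)
  tin 330 [ 0.6568 -0.0335  0.062 ] [0.7145 0.0229 0.0729]
  tape 223 [ 0.4441 -0.0117  0.0141] [0.4957 0.0416 0.0195]
 stack z 88.91983470466641
top 1609 [-0.13429734  0.38922398] z mid 5.271081582679706 [[  0.9 -28.    1.1]
 [134.9  27.6  10.1]]
((69.84200286865234, -1.6036949157714844), (140.07664489746094, 59.730960845947266), 0.4623890817165375)
  tin 609 [ 0.6576 -0.0314  0.0623] [0.7138 0.0237 0.0774]
  tape 0  
 stack z 90.30562187953205
```

View pics/c9.png

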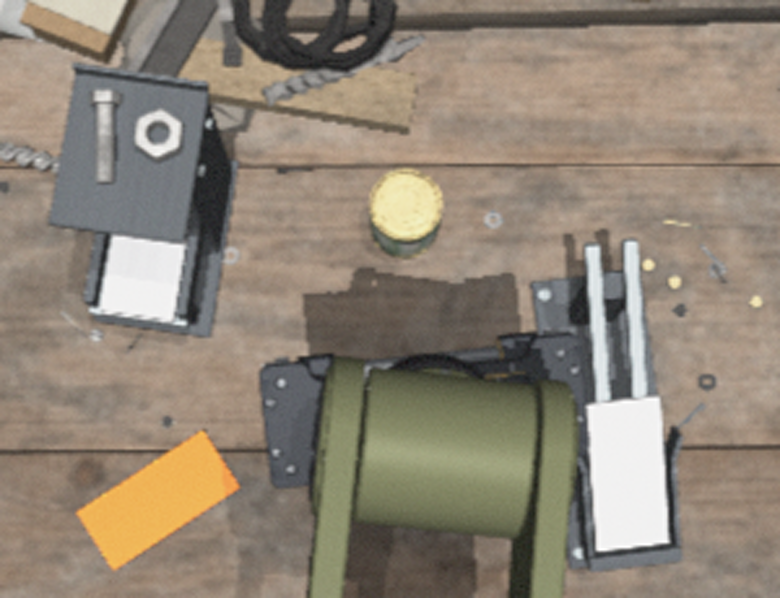

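View pics/scene9.png

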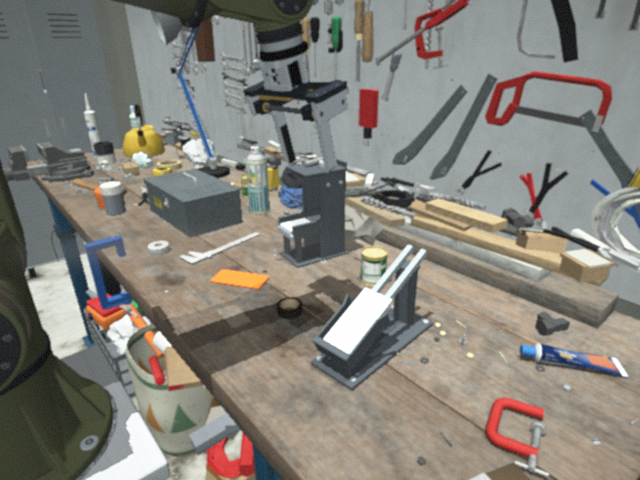

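Plate flat at the stop, two plates left, tin and tape unmoved. One precise check of squareness from the edges.

```bash
python3 - <<'E'
from h import *
def tolocal(n,u,v,zz=.005):
    o,d=ray(n,u,v); o=RAIL[1].T@(o-RAIL[0]); d=RAIL[1].T@d; return (o+d*(zz-o[2])/d[2])*1000
for n,win in (('top',(250,315,380,422)),('scene',(270,365,310,400))):
    g=cv2.imread(f'pics/{n}9.png').min(2); th=170 if n=='top' else 200
    m=np.zeros_like(g); r0,r1,c0,c1=win; m[r0:r1,c0:c1]=(g[r0:r1,c0:c1]>th)*255
    m=cv2.morphologyEx(m,cv2.MORPH_OPEN,np.ones((7,7)))
    cnt=max(cv2.findContours(m,0,cv2.CHAIN_APPROX_NONE)[0],key=cv2.contourArea)[:,0,:]
    P=np.array([tolocal(n,u,v)[:2] for u,v in cnt]); r=cv2.minAreaRect(P.astype(np.float32)); print(n,r)
    for nm,sel,ax in (('top end',abs(P[:,0]-P[:,0].max())<4,0),('low end',abs(P[:,0]-P[:,0].min())<4,0),('side-',(abs(P[:,1]-np.percentile(P[:,1],5))<4)&(P[:,0]>10)&(P[:,0]<110),1),('side+',(abs(P[:,1]-np.percentile(P[:,1],95))<4)&(P[:,0]>10)&(P[:,0]<110),1)):
        Q=P[sel]; k=np.polyfit(Q[:,1-ax],Q[:,ax],1); print(' ',nm,len(Q),'deg',np.degrees(np.arctan(k[0])).round(2),'at',np.polyval(k,0 if ax==0 else 60).round(1))
E
```

```text
top ((61.418975830078125, 0.758575439453125), (119.9361343383789, 57.003509521484375), 0.07825418561697006)
  top end 28 deg 0.66 at 120.3
  low end 30 deg -0.32 at 2.7
  side- 47 deg 0.01 at -26.8
  side+ 47 deg -0.52 at 28.0
scene ((64.26690673828125, -2.130725860595703), (122.66384887695312, 57.733489990234375), 0.15168267488479614)
  top end 15 deg -0.34 at 123.3
  low end 25 deg -1.43 at 4.0
  side- 47 deg -1.04 at -29.4
  side+ 45 deg 0.43 at 25.9
```

```bash
python3 - <<'E'
from station import ticket
from h import *
o=st(RAIL); print(abs(o['joint_vel']).max()); print(ticket.hand_in())
E
```

```text
t 14.8 loc mm [208.2 159.5 170. ] F [-0.3 -0.4  0.3] grip 0.0901 q [-0.11  0.02  1.67  0.06  1.19  1.35]
0.05210304621576115
the job is handed in; nothing more can be done
None
```

The plate is fed and the job is handed in, at 14.8 s of the 58 s. I slid the top plate about 43 mm forward with roughly 8 N and pinched its overhanging end by the sides. I then drew it out, laid it on the upper rails and let go; it slid to the stop by itself.

On the way, joint 6 came near its limit over the chute. I turned the plate end for end in the air, so the gripped end was uphill when I laid it down.

**What the last checks showed:**
- **Plate:** it lies flat, within 0.1° to 0.4° of the rails, with its top about 5 mm above them.
- **Squareness:** the fitted rectangle is within 0.2° in both views. Single edges scatter more, from -1.4° to +0.7°.
- **Against the stop:** in the pictures it rests on the stop. The measured low end reads 3 to 4 mm up the slope. I put that down to calibration and pixel error, so the contact itself is not measured.
- **Rack:** the stack now measures 89 to 90 mm, which fits the two plates left in place.
- **Tin and tape:** the tin has not moved in either view. The arm hid the tape in the top view, so only the scene camera confirms it, to within about 1 mm.
- **Orange look-alike:** I never touched it.

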